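# Close the tube clamp on the steel column

### The arm

A 6-joint arm with a two-finger parallel gripper is mounted at the origin on the work surface. World frame = base frame: x ahead of the robot, y to its left, z up, the work surface at z = 0. Lengths are in m, angles in rad, forces in N, time in s.
With the tool pointing down it reaches from about 0.35 to 0.975 m from the base axis. Payload 4.9 kg.
Tool frame: the origin (TCP) lies midway between the tips of the shut fingers; the grasp point (between the pads) lies 19 mm behind it (manip.pinch_z is the x of the grasp point in the tool frame, in m); x points along the fingers, y is the direction in which the jaws open and shut, and the axes are right-handed (so a half turn about x gives the same grasp; the last joint's range is limited). The gripper opens to 85 mm and grips with 20 to 120 N. Pads are 22 mm wide; open, the fingers measure 114 mm over their backs; the gripper's body (76 mm by 85 mm) begins 54 mm behind the grasp point. The pads swing forward as they close: fully open they stand 13 mm farther back than shut.
Start: joints at [-1.457, 0.053, 1.613, -0, 1.476, -0.119], TCP at [0.144, -0.608, 0.197] pointing down, gripper open.
Joint ranges: [-3.01, 3.01], [-1.01, 2.22], [0.06, 2.58], [-1.02, 4.17], [0.09, 2.62], [-3.14, 3.14]. Speed limits (rad/s): [2.57, 2.57, 3.14, 3.14, 3.14, 3.14].

### API

Orientations are given as a unit quaternion [w, x, y, z].
In Python, from plant import sensors, cams, workorder, manip gives the robot as it stands.
- The arm moves only by the tool drive_tool, never from a script. Its argument "series" is a list of rows, each an object of numbers: "x", "y", "z": the shift along the tool's x, y, z in units of 25 mm (1.0 is 25 mm); "ax", "ay", "az": the turn, a rotation vector about the tool's x, y, z in units of 5 degrees (1.0 is 5 degrees). A call has 1 to 5 rows; each row is the pose to reach, as a shift and turn from the pose commanded when the call began, along the tool's axes at that moment; what a row does not reach only later rows make up. A row lasts 1/12 s, in which the tool goes at most 41.7 mm and 7.16 degrees, less where a joint would pass 70% of its speed; a pose out of reach is approached as far as the arm can. A call with a gripper value outside its range is refused whole. "hand" is the opening, from 0 (shut) to 1 (fully open), set as the call begins (left out, the last holds). The fingers move at their own pace and stop on an object; the grip force is fixed at half the most. Time passes only in rows, so rows that repeat a pose let the fingers close. It gives the time, the measured TCP pose, the force and the opening at its end, in the units of the state.
- sensors.state(): the state, without advancing time (a new reading comes with each control period).
- cams.grab_frame(name): name is "scene" or "side" or "wrist"; returns a dict with "img" (480x640x3 uint8, blue, green, red), "camera_matrix" (3x3 intrinsics, pixels), "cam_to_world" (4x4, takes a point from camera to world coordinates). Camera axes: x right, y down, z forward; pixel columns grow to the right and rows downward; lengths in m; the calibration is good to about 2 mm. A picture is of the moment at which its call begins. There is no depth.
- workorder.job_done(): hands the job in, once; it reports no verdict.
The state is a dict: "time": time; "joint_pos": joint angles; "joint_vel": joint speeds; "joint_efforts": joint torques, N m; "tool_pos": TCP position; "tool_rot": TCP orientation; "contact_force": force on the tool from outside, world axes, zero at the start; "ft_torque": the same for the moment, N m; "gripper_width": opening from 0.0 (shut) to 1.0 (fully open).
Only numpy, scipy, OpenCV 4.12 (cv2) and the standard library are available. Lean on these libraries where they do the work, as an engineer would, in place of code of your own. Each camera call takes 0.05 s, during which the arm holds its last target.

### The job

Secure the steel tube in its bench clamp: swing the open hinged half over the tube and press it gently until it is fully home, then pull the spring bolt out by its red ball knob, swing it up, feel sideways for the slot in the hinged half, and let the bolt drop in upright so that its brass collar seats on the ear behind the lips. Never ram the bolt against the hinged half or press hard on the tube, leave the tube in its place, do not disturb anything else on the bench, and let go at the end.

Things in the scene. Friction and masses are not known exactly. Their poses are not given: they have to be found in the camera images.
- clamp: The tube clamp: grey plate 170 x 250 x 12 mm fixed to the bench, V-rests under the tube, and all its moving parts. Origin on the bench under the tube's axis, mid-clamp. Its x axis runs from the swing-bolt side (-x, nearer the robot) to the hinge side (+x), y along the tube, z up. Coordinates (x, y, z) below are mm in this frame.
- tube: Loose polished steel tube, 50 mm diameter, 300 mm long, about 0.6 kg, blue 62 mm end fittings; lies in the V-rests along the clamp's y, axis 55 mm above the bench. Origin at its middle, on its axis.
- hinge_pin (a point): Middle of the hinge pin, fixed on the base at (45, 0, 55); the pin runs along the clamp's y. The hinged half also slides sideways on it: it, and with it the slot, sits anywhere within 7 mm either side of the clamp's middle. This offset is not measured; it must be felt or seen. About 5 N pushes it sideways.
- cap (a joint): Angle of the hinged half (aluminium arch, yellow marks) about the hinge pin, rad: 0 = fully home on the tube, grows as it swings up and back to 2.0; at 1.57 its ear stands straight up, its end 119 mm from the pin. It stays where it is left (stiff hinge: about 4 to 6 N at 60 mm moves it).
- crown_home (a point): Where the top of the arch's crown lies when home, (0, 0, 94), whatever the present angle: a flat yellow-marked pad 26 (x) x 36 mm, the place to press the hinged half home.
- ear_home (a point): Where the ear's slot lies when home, (-55, 0, 68), on the ear's top face, whatever the present angle, for a half with no side play. The ear: flat plate 12 mm thick, x -30 to -74, 46 mm wide in y. Its slot: 14 mm wide, open to -x, from x -48 to -74. Lips at the slot's mouth on both tines: 4 mm high, x -69 to -74, top at z 72.
- bolt_pin (a point): Middle of the swing bolt's pivot pin, fixed on the base at (-55, 0, 22); the pin runs along the clamp's y. The bolt slides easily along it, 10 mm either side of the middle, so it can be led sideways to the slot.
- bolt_swing (a joint): Angle of the swing bolt about its pivot pin, rad: 0 = upright (stop), grows as the bolt leans out to the clamp's -x side. It stays where it is left. In line with the slot it swings freely to 0; out of line the shank meets the ends of the tines at about 0.62 rad; below 0.54 rad the shank is in the slot's mouth.
- bolt_draw (a joint): How far the bolt is drawn out along its own length against its spring, m: 0 = not drawn, 0.019 = stop. The spring pulls back with 4.4 N plus 0.4 N per mm. The collar passes over the lips from 12 mm up, so draw it 14 or 15 mm; seated on the ear behind the lips it reads about 4 mm.
- bolt_knob (a point): Centre of the bolt's red ball knob, 24 mm diameter, 71 mm from the pivot pin when not drawn; z axis out along the bolt. Hold it by its sides along the pivot pin, leaning along as the bolt swings, or it creeps out. Below it: a 10 mm neck, then a brass collar 22 mm across, 5 mm thick, its underside 42 mm from the pin when not drawn, then the square 10 mm shank that enters the slot.
- bolt: The same bolt: shank, collar and red ball knob in one; origin on the pivot pin when not drawn, z out along the bolt.
- blue_bottle: white bottle with a blue cap, 72 mm across, 150 mm tall; bystander, origin under its centre
- amber_bottle: amber bottle with a red cap, 76 mm across, 160 mm tall; bystander, origin under its centre
- vial_rack: white rack 70 x 190 mm, 81 mm tall with ten orange-capped vials; bystander, origin under its centre
- small_vial: glass vial with a white cap, 36 mm across, 55 mm tall; bystander beside the clamp, origin under its centre
- orange_vial: white vial with an orange cap, 30 mm across, 75 mm tall; bystander beside the clamp, origin under its centre
- wrench: steel wrench 160 mm long lying on the bench; bystander
- gasket_ring: flat black rubber ring, 64 mm across, 8 mm thick; bystander near the clamp, origin under its centre
- parts_tray: grey open tray 140 x 200 mm, 35 mm tall; bystander, origin under its centre

How it is judged:
On the way, in this order (a step that is already met when the one before it is completed fails the run):
1. the hinged half is swung over the tube and fully home (value of joint cap below 0.035 rad), for 0.2 s.
2. the bolt is drawn out far enough to clear the lips, over the closed half (value of joint bolt_draw above 0.01 m and value of joint cap below 0.035 rad), for 0.1 s.
At the end, for the whole second after the job is handed in: The hinged half is home on the tube (within 0.035 rad), the bolt stands upright in its slot (within 0.12 rad) with its collar dropped on to the ear behind the lips (drawn out less than 6.5 mm), and the tube is at rest within 12 mm of its start (value of joint cap below 0.035 rad and value of joint bolt_swing below 0.12 rad and value of joint bolt_draw below 0.0065 m and distance of tube from where it was at the start of the episode below 0.012 m and linear speed of tube below 0.01 m/s); the robot touches nothing.
It fails at once if the bolt is rammed against the hinged half with more than 35 N (contact force between bolt and clamp above 35 N).
It fails at once if the tube is squeezed too hard between the hinged half and its rests: over 150 N summed over all its contacts, which about 28 N of push on the ear or 50 N on the crown gives (contact force between tube and clamp above 150 N).
It fails at once if the tube is shifted by more than 20 mm (distance of tube from where it was at the start of the episode above 0.02 m).
It fails at once if a bystander is moved by more than 30 mm (distance of any of blue_bottle, amber_bottle, vial_rack, small_vial, orange_vial, wrench, gasket_ring, parts_tray from where it was at the start of the episode above 0.03 m).
It also fails if it takes over 64 s, if anything falls off the work surface, if the arm or the gripper's body presses on something with over 40 N, if the wrist force passes 120 N, or if a joint passes its speed limit or range.

## Working session

There is one attempt and no reset: what is moved stays moved. The work goes in short steps, Python scripts to look and compute and a tool call to move; the robot and the scene stay as the last step left them, time stands still between calls to the robot, and variables do not carry over. Pictures are saved under pics/ and viewed, and the job is handed in when it is done.

Besides the shell and the picture viewer there is one more tool, called after "Request:" by a JSON object that holds its "name" and its "arguments". drive_tool: Moves the arm, as the interface text tells. Its arguments: {"type":"object","properties":{"series":{"type":"array","items":{"type":"object","properties":{"x":{"type":"number"},"y":{"type":"number"},"z":{"type":"number"},"ax":{"type":"number"},"ay":{"type":"number"},"az":{"type":"number"}}}},"hand":{"type":"number"}},"required":["series"]}

```bash
ls; mkdir -p pics
python3 - <<'E'
from plant import sensors, cams, workorder, manip
import cv2
print(sensors.state()); print(manip.pinch_z, [a for a in dir(manip) if a[0]!='_'])
for n in ['scene','side','wrist']:
    f=cams.grab_frame(n); cv2.imwrite(f'pics/{n}0.png',f['img']); print(n,f['camera_matrix'],f['cam_to_world'])
E
```

```text
pics
{'time': 0.0, 'joint_pos': array([-1.45698189e+00,  5.33097584e-02,  1.61434001e+00, -3.65008001e-07,
        1.47600825e+00, -1.19021814e-01]), 'joint_vel': array([-0.00019697, -0.00041645, -0.00092669,  0.00048672,  0.00067442,
       -0.00018245]), 'joint_efforts': array([ 2.30477781e-03, -3.93685877e+01, -3.70173490e+01,  1.32105820e-04,
        7.12530789e-03,  7.72292651e-06]), 'tool_pos': array([ 0.14411659, -0.60742243,  0.19576482]), 'tool_rot': array([ 0.08140398,  0.70232181,  0.08286441, -0.70231827]), 'contact_force': array([ 0.11087665,  0.16318616, -0.25268001]), 'ft_torque': array([0.04402369, 0.00956249, 0.00736824]), 'gripper_width': 1.000656525586968}
-0.0187 ['IKError', 'pinch_z']
scene [[493.22530756   0.         318.57991379]
 [  0.         493.22530756 236.49073082]
 [  0.           0.           1.        ]] [[ 0.68757035  0.38740801 -0.6141352   1.15532415]
 [ 0.72604146 -0.35454193  0.58920609 -0.62715508]
 [ 0.01052648 -0.85100826 -0.5250468   0.63675227]
 [ 0.          0.          0.          1.        ]]
side [[587.85466204   0.         318.04669674]
 [  0.         587.85466204 238.32123641]
 [  0.           0.           1.        ]] [[ 0.96398038 -0.17100454  0.20371372  0.22730293]
 [-0.2648311  -0.54621031  0.79468156 -1.22034118]
 [-0.02462362 -0.82000716 -0.57182334  0.96006298]
 [ 0.          0.          0.          1.        ]]
wrist [[413.62476308   0.         322.37887817]
 [  0.         413.62476308 238.88493217]
 [  0.           0.           1.        ]] [[ 2.30723905e-01 -9.28841584e-01 -2.89861676e-01  2.18293737e-01]
 [-9.73019070e-01 -2.20434253e-01 -6.81368408e-02 -5.90135836e-01]
 [-6.07110598e-04  2.97761736e-01 -9.54640026e-01  3.73949851e-01]
 [ 0.00000000e+00  0.00000000e+00  0.00000000e+00  1.00000000e+00]]
```

View pics/scene0.png

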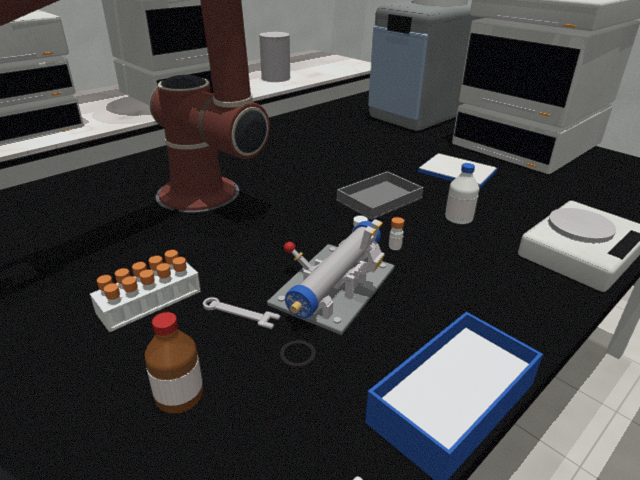

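View pics/side0.png

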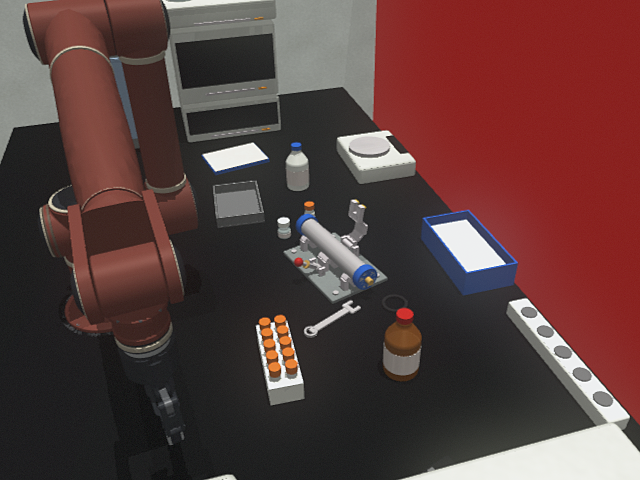

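View pics/wrist0.png

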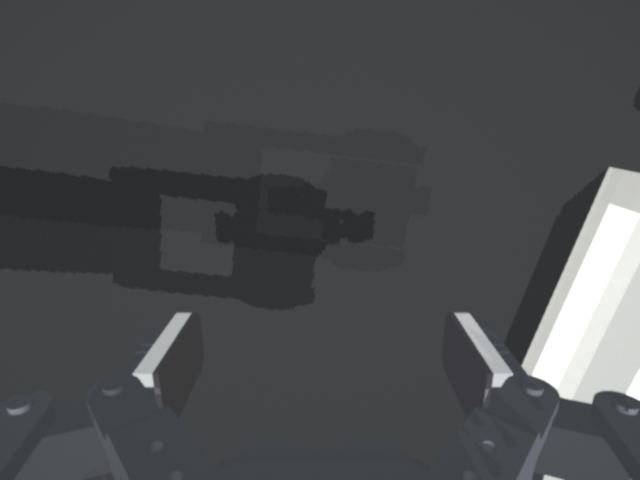

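Run:
```python
import cv2
i=cv2.imread('pics/scene0.png'); cv2.imwrite('pics/scene0c.png',cv2.resize(i[205:345,250:420],None,fx=4.5,fy=4.2,interpolation=cv2.INTER_CUBIC))
i=cv2.imread('pics/side0.png'); cv2.imwrite('pics/side0c.png',cv2.resize(i[185:315,260:420],None,fx=5,fy=4.5,interpolation=cv2.INTER_CUBIC))
```

```text
(no output)
```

View pics/scene0c.png

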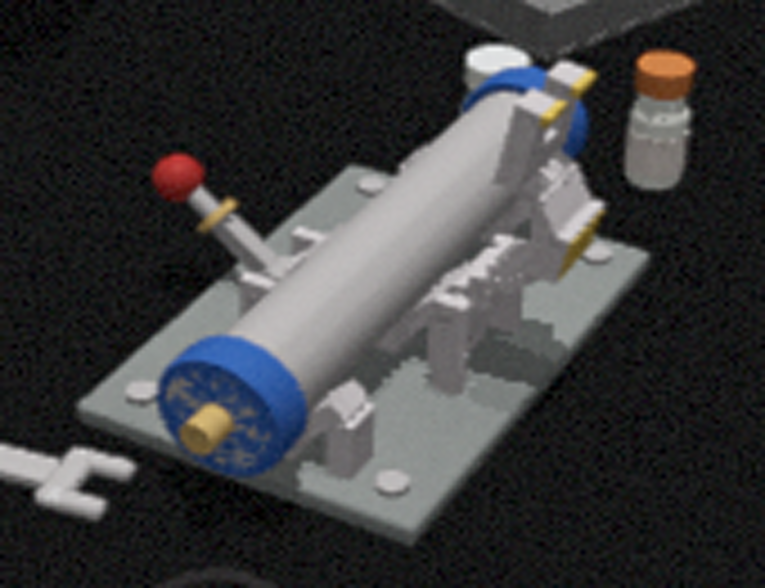

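View pics/side0c.png

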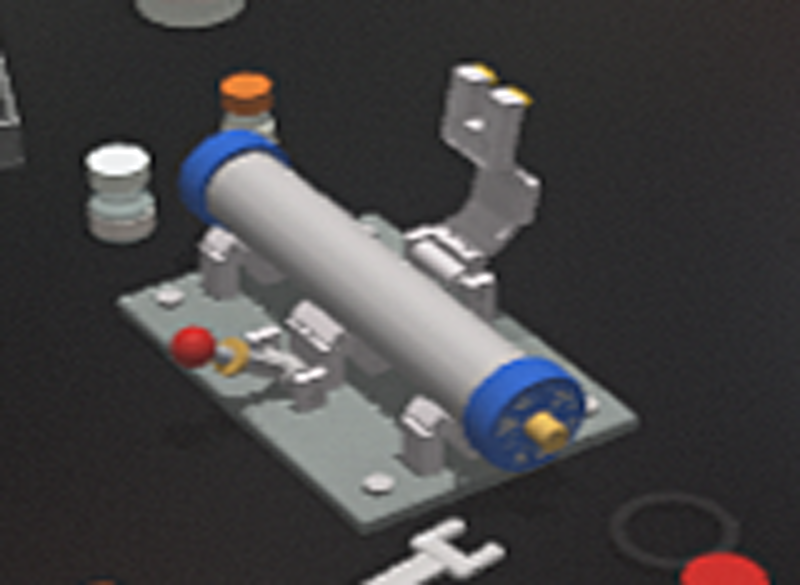

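```bash
cat > h.py <<'E'
import numpy as np, cv2
from scipy.optimize import least_squares
from scipy.spatial.transform import Rotation as R
def cam(f): return np.array(f['camera_matrix']),np.array(f['cam_to_world'])
def proj(K,T,P):
    P=np.atleast_2d(P); q=(P-T[:3,3])@T[:3,:3]; u=q@K.T; return u[:,:2]/u[:,2:]
def c2w(p,P):  # p=(x,y,yaw) clamp mm-> world m
    P=np.atleast_2d(P)/1000.; c,s=np.cos(p[2]),np.sin(p[2])
    return np.c_[p[0]+c*P[:,0]-s*P[:,1],p[1]+s*P[:,0]+c*P[:,1],P[:,2]]
def cap(phi,P,dy=0):
    P=np.atleast_2d(P).astype(float); dx,dz=P[:,0]-45,P[:,2]-55
    return np.c_[45+dx*np.cos(phi)+dz*np.sin(phi),P[:,1]+dy,55-dx*np.sin(phi)+dz*np.cos(phi)]
def bolt(th,L,dy=0): return np.array([[-55-L*np.sin(th),dy,22+L*np.cos(th)]])
E
python3 - <<'E'
from h import *
from plant import cams,sensors
fs={n:cam(cams.grab_frame(n)) for n in('scene','side')}
pl=dict(a=(-85,-125,12),b=(85,-125,12),c=(85,125,12),d=(-85,125,12))
obs=[('scene','a',(267.8,301.5)),('scene','b',(341.6,331.2)),('scene','c',(394,266)),('scene','d',(328.2,245)),
('side','a',(332.4,300.6)),('side','b',(387.4,277.2)),('side','d',(283.6,251.2))]
def r(p):
    o=[]
    for c,k,uv in obs: o+=list(proj(*fs[c],c2w(p,pl[k]))[0]-uv)
    for c,uv in(('scene',(289.6,247.1)),('side',(298.4,262.1))): o+=list(proj(*fs[c],c2w(p,bolt(p[3],71,p[4])))[0]-uv)
    return np.array(o)
s=least_squares(r,[0.6,-0.15,0,0.9,0]); print(s.x,np.round(s.fun,1))
E
```

```text
[ 0.5779902  -0.02665883  0.28024203  0.93192334 -2.33139747] [-1.6 -0.7 -0.1  0.   1.  -1.3 -0.  -1.8  1.1 -0.2  1.9 -0.6  0.8 -1.
 -1.3 -0.8 -0.3 -0.4]
```

Run:
```python
import cv2
i=cv2.imread('pics/side0.png'); cv2.imwrite('pics/side0d.png',cv2.resize(i[195:250,335:375],None,fx=14,fy=10.9,interpolation=cv2.INTER_CUBIC))
```

```text
(no output)
```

View pics/side0d.png

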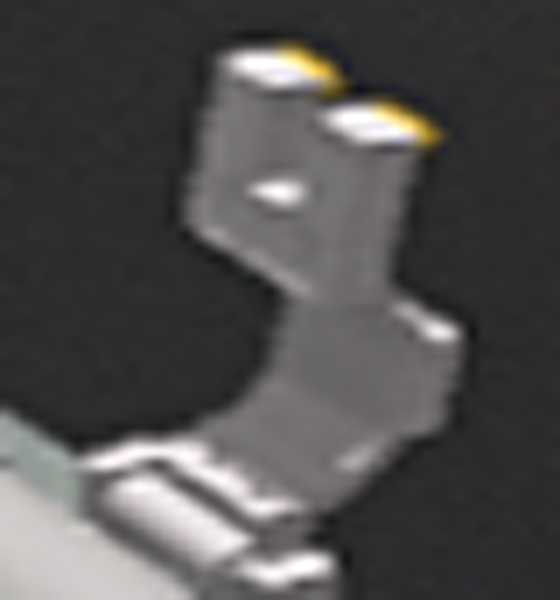

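Run:
```python
from h import *
from plant import cams
K=cam(cams.grab_frame('side')); p=[0.5779902,-0.02665883,0.28024203]
pts=[(-74,23,56),(-74,-23,56),(-30,23,56)]; uv=np.array([(350.9,200.7),(364.6,208.3),(348.6,215.4)])
s=least_squares(lambda q:(proj(*K,c2w(p,cap(q[0],pts,q[1])))-uv).ravel(),[1.6,0]); print(s.x,s.fun.round(1))
for n,P in dict(knob=bolt(.932,71,-2.3),ear=cap(s.x[0],(-74,0,68),s.x[1]),crown=(0,0,94),hinge=(45,0,55),boltpin=(-55,0,22)).items(): print(n,c2w(p,P).round(4))
```

```text
[ 1.76335215 -0.66276521] [ 1.4 -0.3 -2.  -0.   0.9  0.1]
knob [[ 0.471  -0.0598  0.0643]]
ear [[ 0.6556 -0.005   0.1693]]
crown [[ 0.578  -0.0267  0.094 ]]
hinge [[ 0.6212 -0.0142  0.055 ]]
boltpin [[ 0.5251 -0.0419  0.022 ]]
```

```bash
cat >> h.py <<'E'
def toolR(yaw,t=0,s=1):
    c,sn=np.cos(yaw),np.sin(yaw); X=np.array([c,sn,0]);Y=np.array([-sn,c,0]);Z=np.array([0,0,1.])
    a=np.sin(t)*X-np.cos(t)*Z; y=s*Y; return np.c_[a,y,np.cross(a,y)]
def qR(q): return R.from_quat([q[1],q[2],q[3],q[0]]).as_matrix()
def row(st,pos,Rt):
    R0=qR(st['tool_rot']); d=R0.T@(np.array(pos)-st['tool_pos'])/0.025
    w=R.from_matrix(R0.T@Rt).as_rotvec()/np.radians(5)
    return dict(zip(('x','y','z','ax','ay','az'),[round(float(v),3) for v in [*d,*w]]))
E
python3 - <<'E'
from h import *
from plant import sensors,cams
st=sensors.state(); R0=qR(st['tool_rot']); print(R0.round(3))
f=cams.grab_frame('wrist'); T=np.array(f['cam_to_world']); print(R0.T@(T[:3,3]-st['tool_pos']), (R0.T@T[:3,:3]).round(3))
for s in(1,-1): print(row(st,[.50,-.05,.33],toolR(.28,0,s)))
E
```

```text
[[-0.     0.231 -0.973]
 [ 0.001 -0.973 -0.231]
 [-1.    -0.001 -0.   ]]
[-1.78050735e-01 -1.30161349e-04 -7.62268752e-02] [[-0.001 -0.298  0.955]
 [ 1.    -0.     0.001]
 [-0.     0.955  0.298]]
{'x': -5.322, 'y': -18.434, 'z': -18.998, 'ax': 35.459, 'ay': 0.012, 'az': 0.002}
{'x': -5.322, 'y': -18.434, 'z': -18.998, 'ax': -0.541, 'ay': -0.001, 'az': 0.008}
```

Run:
```python
from h import *
from plant import sensors
print(row(sensors.state(),[.61,-.02,.33],toolR(.28,0,-1)))
```

```text
{'x': -5.321, 'y': -18.588, 'z': -23.557, 'ax': -0.541, 'ay': -0.001, 'az': 0.006}
```

Request:
{"name": "drive_tool", "arguments": {"series": [{"x": -1.5,"y": -0.5,"z": -0.5},{"x": -3,"y": -1.2,"z": -1.2},{"x": -4.2,"y": -2,"z": -2.2},{"x": -5,"y": -3,"z": -3.3},{"x": -5.3,"y": -4,"z": -4.6}], "hand": 0}}

```text
schema error: expected keys x, y, z, ax, ay, az
```

Request:
{"name": "drive_tool", "arguments": {"series": [{"x": 0,"y": -1,"z": -1.3},{"y": -2,"z": -2.6},{"y": -3,"z": -3.9},{"y": -4,"z": -5.2},{"y": -5,"z": -6.4}]}}

```text
schema error: expected keys x, y, z, ax, ay, az
```

Request:
{"name": "drive_tool", "arguments": {"series": [{"x": 0,"y": -1,"z": -1.3},{"y": -2,"z": -2.6},{"y": -3,"z": -3.9},{"y": -4,"z": -5.2},{"y": -5,"z": -6.4}]}}

```text
schema error: expected keys x, y, z, ax, ay, az
```

Request:
{"name": "drive_tool", "arguments": {"series": [{"x": -1.5,"y": -0.5,"z": -0.5,"ax": 0,"ay": 0,"az": 0},{"x": -3,"y": -1.2,"z": -1.2,"ax": 0,"ay": 0,"az": 0},{"x": -4.2,"y": -2,"z": -2.2,"ax": 0,"ay": 0,"az": 0},{"x": -5,"y": -3,"z": -3.3,"ax": 0,"ay": 0,"az": 0},{"x": -5.3,"y": -4,"z": -4.6,"ax": 0,"ay": 0,"az": 0}], "hand": 0}}

```text
time: 0.77
tool_pos: [0.23, -0.4889, 0.333]
tool_rot: [0.084, 0.703, 0.079, -0.702]
contact_force: [0.9, -0.3, 0.0]
gripper_width: 0.3
```

Request:
{"name": "drive_tool", "arguments": {"series": [{"x": 0,"y": -1,"z": -1.3,"ax": 0,"ay": 0,"az": 0},{"x": 0,"y": -2,"z": -2.6,"ax": 0,"ay": 0,"az": 0},{"x": 0,"y": -3,"z": -3.9,"ax": 0,"ay": 0,"az": 0},{"x": 0,"y": -4,"z": -5.2,"ax": 0,"ay": 0,"az": 0},{"x": 0,"y": -5,"z": -6.4,"ax": 0,"ay": 0,"az": 0}]}}

```text
time: 1.18
tool_pos: [0.3575, -0.3281, 0.3285]
tool_rot: [0.082, 0.703, 0.082, -0.702]
contact_force: [0.9, -0.9, 0.0]
gripper_width: 0.003
```

Request:
{"name": "drive_tool", "arguments": {"series": [{"x": 0,"y": -1,"z": -1.3,"ax": 0,"ay": 0,"az": 0},{"x": 0,"y": -2,"z": -2.6,"ax": 0,"ay": 0,"az": 0},{"x": 0,"y": -3,"z": -3.9,"ax": 0,"ay": 0,"az": 0},{"x": 0,"y": -4,"z": -5.2,"ax": 0,"ay": 0,"az": 0},{"x": 0,"y": -5,"z": -6.4,"ax": 0,"ay": 0,"az": 0}]}}

```text
time: 1.6
tool_pos: [0.4845, -0.1694, 0.3285]
tool_rot: [0.082, 0.703, 0.082, -0.702]
contact_force: [-0.2, -0.4, 0.4]
gripper_width: -0.001
```

Request:
{"name": "drive_tool", "arguments": {"series": [{"x": 0,"y": -1,"z": -1.3,"ax": -0.5,"ay": 0,"az": 0},{"x": 0,"y": -2,"z": -2.6,"ax": -0.5,"ay": 0,"az": 0},{"x": 0,"y": -3,"z": -3.9,"ax": -0.5,"ay": 0,"az": 0},{"x": 0,"y": -4,"z": -5.2,"ax": -0.5,"ay": 0,"az": 0},{"x": 0,"y": -4.4,"z": -5.8,"ax": -0.5,"ay": 0,"az": 0}]}}

```text
time: 2.02
tool_pos: [0.6008, -0.0269, 0.3278]
tool_rot: [0.098, 0.7, 0.099, -0.7]
contact_force: [0.1, -0.5, -0.2]
gripper_width: -0.001
```

Run:
```python
from h import *
from plant import cams,sensors
st=sensors.state();print(st['tool_pos'],st['joint_vel'].round(2))
f=cams.grab_frame('wrist'); cv2.imwrite('pics/w1.png',f['img']); np.savez('w1.npz',K=f['camera_matrix'],T=f['cam_to_world'])
p=[0.5779902,-0.02665883,0.28024203]
for n,P in dict(a=(-85,-125,12),b=(85,-125,12),c=(85,125,12),d=(-85,125,12),knob=bolt(.932,71,-2.3)).items(): print(n,proj(*cam(f),c2w(p,P)).round(1))
```

```text
[ 0.60082801 -0.02687014  0.32780521] [ 0.27  0.31 -0.3  -0.04  0.    0.27]
a [[415.5 260.7]]
b [[425.4 121.9]]
c [[207.9 121.8]]
d [[218.9 260.7]]
knob [[318.7 298. ]]
```

View pics/w1.png

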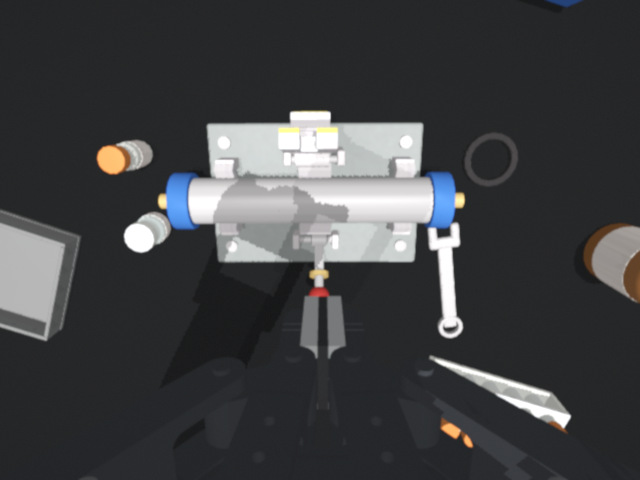

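Run:
```python
from h import *
from plant import cams,sensors
f=cams.grab_frame('wrist'); f=cams.grab_frame('wrist'); st=sensors.state();print(st['tool_pos'],st['joint_vel'].round(3))
i=f['img'];cv2.imwrite('pics/w2.png',i); np.savez('w2.npz',K=f['camera_matrix'],T=f['cam_to_world'])
cv2.imwrite('pics/w2a.png',cv2.resize(i[100:190,240:390],None,fx=5,fy=5,interpolation=cv2.INTER_CUBIC))
cv2.imwrite('pics/w2b.png',cv2.resize(i[100:300,190:450],None,fx=3,fy=3,interpolation=cv2.INTER_CUBIC))
```

```text
[ 0.5993976  -0.02983461  0.32774496] [-0.04  -0.031  0.02  -0.009  0.004 -0.006]
```

View pics/w2a.png

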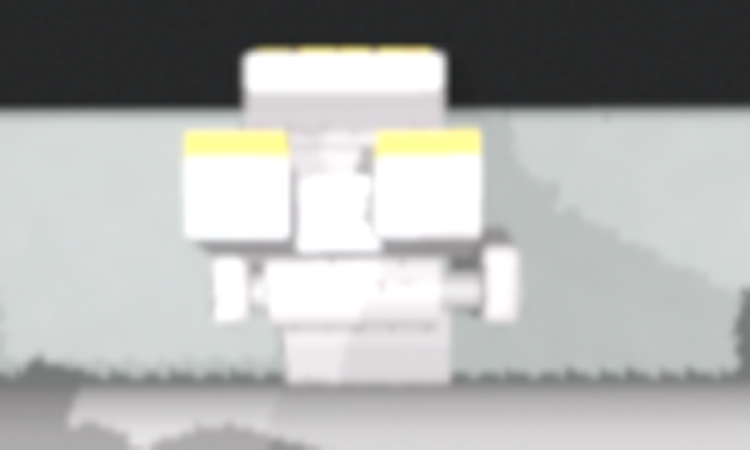

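View pics/w2b.png

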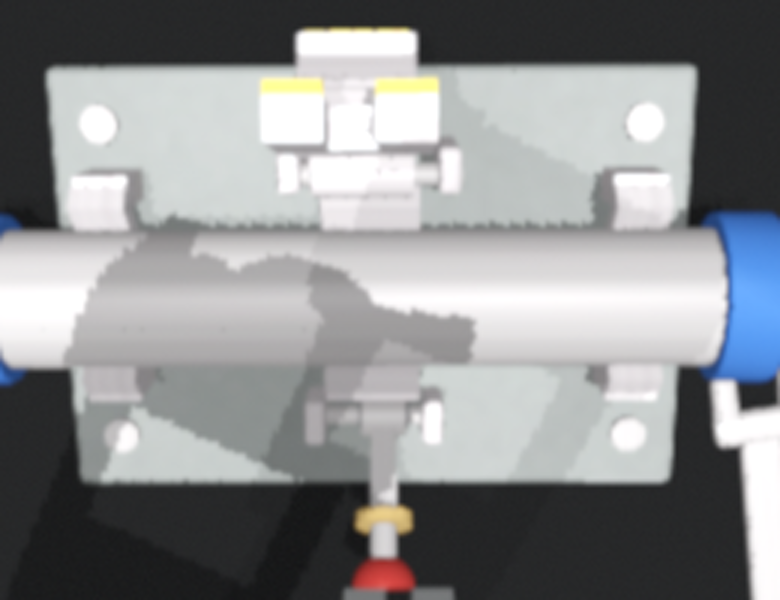

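```bash
cat > fit.py <<'E'
from h import *
from plant import cams
fs={n:cam(cams.grab_frame(n)) for n in('scene','side')}
w=np.load('w2.npz'); fs['w']=(w['K'],w['T'])
pl=dict(a=(-85,-125,12),b=(85,-125,12),c=(85,125,12),d=(-85,125,12))
obs=[('scene','a',(267.8,301.5)),('scene','b',(341.6,331.2)),('scene','c',(394,266)),('scene','d',(328.2,245)),
('side','a',(332.4,300.6)),('side','b',(387.4,277.2)),('side','d',(283.6,251.2)),
('w','a',(413.2,260.5)),('w','b',(421.8,121.8)),('w','c',(205.5,121.8)),('w','d',(217.2,260.5))]
ce=[((-74,23,72),(184,130)),((-74,-23,72),(482,130)),((-74,23,56),(184,240)),((-74,-23,56),(482,240))]
def r(p):
    o=[]
    for c,k,uv in obs: o+=list(proj(*fs[c],c2w(p,pl[k]))[0]-uv)
    for c,uv in(('scene',(289.6,247.1)),('side',(298.4,262.1))): o+=list(proj(*fs[c],c2w(p,bolt(p[3],71,p[4])))[0]-uv)
    for P,uv in ce: o+=list(proj(*fs['w'],c2w(p,cap(p[5],P,p[6])))[0]-(np.array(uv)/5+[240,100]))
    o.append(proj(*fs['w'],c2w(p,bolt(p[3],44.5,p[4])))[0,0]-(384/3+190))
    return np.array(o)
s=least_squares(r,[0.6,-0.05,0.28,0.9,0,1.7,0],loss='soft_l1'); print(s.x,np.round(s.fun,1))
E
python3 fit.py
```

```text
[ 0.576606   -0.02567653  0.28185335  0.924239   -4.04530325  1.77088035
  3.14699726] [-1.6 -1.2 -0.1 -0.6  0.7 -1.8 -0.2 -2.2  0.6 -0.3  1.3 -0.8  0.2 -1.1
  0.3 -0.1  1.3 -0.4 -0.2 -0.2 -0.4  0.1 -1.7 -1.  -0.4 -0.3  0.5  0.7
 -0.6  0.6  0.8 -0.6 -0.7 -0.7  0.1]
```

```bash
cat >> h.py <<'E'
p=np.array([0.5766,-0.0257,0.2819])
def show(targets):
    "targets: list of (clamp mm pos TCP, lean)"
    from plant import sensors
    st=sensors.state()
    R0=qR(st['tool_rot']); c=np.cos(p[2]);s=np.sin(p[2])
    d=st['tool_pos']-np.array([p[0],p[1],0]); print('tcp clamp mm',(1000*np.array([c*d[0]+s*d[1],-s*d[0]+c*d[1],d[2]])).round(1),'F',st['contact_force'].round(1))
    import json
    L=[]
    for P,t in targets:
        r=row(st,c2w(p,P)[0],toolR(p[2],t,-1)); L.append({k:round(v,2) for k,v in r.items()})
    print(json.dumps(L))
E
python3 - <<'E'
from h import *
show([((150,3,250),-.35),((150,3,103),-.35)])
E
```

```text
tcp clamp mm [ 19.6 -11.7 328.3] F [-0.2 -0.6 -0.1]
[{"x": 3.13, "y": -0.62, "z": -5.21, "ax": -0.07, "ay": -4.0, "az": 0.01}, {"x": 9.01, "y": -0.62, "z": -5.21, "ax": -0.07, "ay": -4.0, "az": 0.01}]
```

Request:
{"name": "drive_tool", "arguments": {"series": [{"x": 0,"y": -0.2,"z": -1.5,"ax": 0,"ay": -1,"az": 0},{"x": 0.5,"y": -0.4,"z": -3,"ax": 0,"ay": -2,"az": 0},{"x": 1.3,"y": -0.6,"z": -4.3,"ax": 0,"ay": -3,"az": 0},{"x": 2.3,"y": -0.62,"z": -5.2,"ax": 0,"ay": -4,"az": 0},{"x": 3.1,"y": -0.62,"z": -5.2,"ax": -0.07,"ay": -4,"az": 0}]}}

```text
time: 2.68
tool_pos: [0.723, 0.0198, 0.2367]
tool_rot: [-0.114, -0.561, -0.082, 0.815]
contact_force: [0.3, 0.1, -5.7]
gripper_width: 0.002
```

Run:
```python
from h import *
T=[((140,3,104),-.35)]
for f in np.arange(1.85,0.05,-0.15):
    t=-.35*min(1,f/1.0); Q=cap(f,(-8,3,94))[0]; T.append((Q+11*np.array([np.cos(t),0,np.sin(t)]),t)); print(round(f,2),T[-1][0].round(1))
show(T)
```

```text
1.85 [107.4   3.   91.4]
1.7 [100.8   3.   98.8]
1.55 [ 93.2   3.  105. ]
1.4 [ 84.8   3.  110.1]
1.25 [ 75.6   3.  113.8]
1.1 [ 66.    3.  116.2]
0.95 [ 56.3   3.  117.2]
0.8 [ 46.6   3.  117.2]
0.65 [ 37.1   3.  115.6]
0.5 [ 28.    3.  112.7]
0.35 [ 19.5   3.  108.5]
0.2 [ 11.8   3.  103. ]
tcp clamp mm [153.3   3.  236.7] F [ 0.3  0.1 -5.7]
[{"x": 5.15, "y": 0.03, "z": -1.39, "ax": 0.04, "ay": 0.16, "az": 0.06}, {"x": 6.08, "y": 0.03, "z": -0.35, "ax": 0.04, "ay": 0.16, "az": 0.06}, {"x": 5.9, "y": 0.03, "z": -0.0, "ax": 0.04, "ay": 0.16, "az": 0.06}, {"x": 5.78, "y": 0.03, "z": 0.37, "ax": 0.04, "ay": 0.16, "az": 0.06}, {"x": 5.71, "y": 0.03, "z": 0.76, "ax": 0.04, "ay": 0.16, "az": 0.06}, {"x": 5.7, "y": 0.02, "z": 1.15, "ax": 0.04, "ay": 0.16, "az": 0.06}, {"x": 5.75, "y": 0.02, "z": 1.55, "ax": 0.04, "ay": 0.16, "az": 0.06}, {"x": 5.85, "y": 0.02, "z": 1.93, "ax": 0.04, "ay": 0.36, "az": 0.06}, {"x": 5.99, "y": 0.02, "z": 2.29, "ax": 0.03, "ay": 0.96, "az": 0.06}, {"x": 6.18, "y": 0.02, "z": 2.62, "ax": 0.03, "ay": 1.56, "az": 0.06}, {"x": 6.42, "y": 0.02, "z": 2.92, "ax": 0.03, "ay": 2.17, "az": 0.06}, {"x": 6.7, "y": 0.02, "z": 3.18, "ax": 0.03, "ay": 2.77, "az": 0.06}, {"x": 7.01, "y": 0.02, "z": 3.39, "ax": 0.03, "ay": 3.37, "az": 0.06}]
```

Request:
{"name": "drive_tool", "arguments": {"series": [{"x": 1.5,"y": 0.03,"z": -0.4,"ax": 0,"ay": 0.1,"az": 0},{"x": 3,"y": 0.03,"z": -0.8,"ax": 0,"ay": 0.1,"az": 0},{"x": 4.3,"y": 0.03,"z": -1.2,"ax": 0,"ay": 0.1,"az": 0},{"x": 5,"y": 0.03,"z": -1.4,"ax": 0,"ay": 0.1,"az": 0},{"x": 5,"y": 0.03,"z": -1.4,"ax": 0,"ay": 0.1,"az": 0}]}}

```text
time: 3.1
tool_pos: [0.7064, 0.0144, 0.1147]
tool_rot: [-0.113, -0.567, -0.082, 0.812]
contact_force: [-0.7, 0.7, -0.2]
gripper_width: -0.001
```

Run:
```python
from h import *
from plant import cams
f=cams.grab_frame('side'); cv2.imwrite('pics/s3.png',f['img'][100:400,200:600])
T=[]
for f in np.arange(2.0,0.05,-0.15):
    t=-.35*min(1,f/1.0); Q=cap(f,(-8,3,94))[0]; T.append((Q+11*np.array([np.cos(t),0,np.sin(t)]),t))
show(T)
```

```text
tcp clamp mm [137.7   2.1 118.5] F [0.3 0.1 0.2]
[{"x": 1.66, "y": -0.03, "z": 0.46, "ax": -0.01, "ay": -0.04, "az": 0.04}, {"x": 1.43, "y": -0.03, "z": 0.77, "ax": -0.01, "ay": -0.04, "az": 0.04}, {"x": 1.24, "y": -0.03, "z": 1.12, "ax": -0.01, "ay": -0.04, "az": 0.04}, {"x": 1.11, "y": -0.03, "z": 1.49, "ax": -0.01, "ay": -0.04, "az": 0.04}, {"x": 1.03, "y": -0.03, "z": 1.88, "ax": -0.01, "ay": -0.04, "az": 0.04}, {"x": 1.02, "y": -0.03, "z": 2.27, "ax": -0.01, "ay": -0.04, "az": 0.04}, {"x": 1.06, "y": -0.03, "z": 2.66, "ax": -0.01, "ay": -0.04, "az": 0.04}, {"x": 1.15, "y": -0.03, "z": 3.04, "ax": -0.01, "ay": 0.16, "az": 0.04}, {"x": 1.28, "y": -0.03, "z": 3.41, "ax": -0.01, "ay": 0.76, "az": 0.04}, {"x": 1.47, "y": -0.03, "z": 3.75, "ax": -0.01, "ay": 1.36, "az": 0.04}, {"x": 1.71, "y": -0.03, "z": 4.05, "ax": -0.01, "ay": 1.96, "az": 0.04}, {"x": 1.98, "y": -0.03, "z": 4.31, "ax": -0.01, "ay": 2.56, "az": 0.04}, {"x": 2.29, "y": -0.03, "z": 4.53, "ax": -0.01, "ay": 3.17, "az": 0.04}]
```

View pics/s3.png

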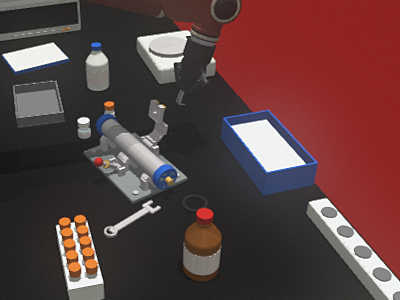

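Request:
{"name": "drive_tool", "arguments": {"series": [{"x": 0.7,"y": 0,"z": 0.3,"ax": 0,"ay": 0,"az": 0},{"x": 1.4,"y": 0,"z": 0.75,"ax": 0,"ay": 0,"az": 0},{"x": 1.25,"y": 0,"z": 1.1,"ax": 0,"ay": 0,"az": 0},{"x": 1.1,"y": 0,"z": 1.5,"ax": 0,"ay": 0,"az": 0},{"x": 1.1,"y": 0,"z": 1.5,"ax": 0,"ay": 0,"az": 0}]}}

```text
time: 3.57
tool_pos: [0.6694, 0.0029, 0.1133]
tool_rot: [-0.115, -0.574, -0.081, 0.807]
contact_force: [0.6, -0.6, 0.6]
gripper_width: -0.003
```

Run:
```python
from h import *
from plant import cams
f=cams.grab_frame('side'); cv2.imwrite('pics/s4.png',cv2.resize(f['img'][150:320,260:460],None,fx=3.5,fy=3.5))
T=[]
for f in np.arange(1.4,0.05,-0.15):
    t=-.35*min(1,f/1.0); Q=cap(f,(-8,3,94))[0]; T.append((Q+11*np.array([np.cos(t),0,np.sin(t)]),t))
show(T)
```

```text
tcp clamp mm [ 97.7   1.8 112.7] F [-0.6  0.1  0.1]
[{"x": 0.27, "y": -0.05, "z": 0.46, "ax": -0.01, "ay": -0.19, "az": -0.01}, {"x": 0.25, "y": -0.05, "z": 0.85, "ax": -0.01, "ay": -0.19, "az": -0.01}, {"x": 0.28, "y": -0.05, "z": 1.24, "ax": -0.01, "ay": -0.19, "az": -0.01}, {"x": 0.37, "y": -0.05, "z": 1.62, "ax": -0.01, "ay": 0.01, "az": -0.01}, {"x": 0.5, "y": -0.05, "z": 1.99, "ax": -0.01, "ay": 0.61, "az": -0.01}, {"x": 0.68, "y": -0.05, "z": 2.33, "ax": -0.01, "ay": 1.22, "az": -0.01}, {"x": 0.91, "y": -0.05, "z": 2.63, "ax": -0.01, "ay": 1.82, "az": -0.01}, {"x": 1.19, "y": -0.05, "z": 2.9, "ax": -0.01, "ay": 2.42, "az": -0.01}, {"x": 1.49, "y": -0.05, "z": 3.12, "ax": -0.01, "ay": 3.02, "az": -0.01}]
```

View pics/s4.png

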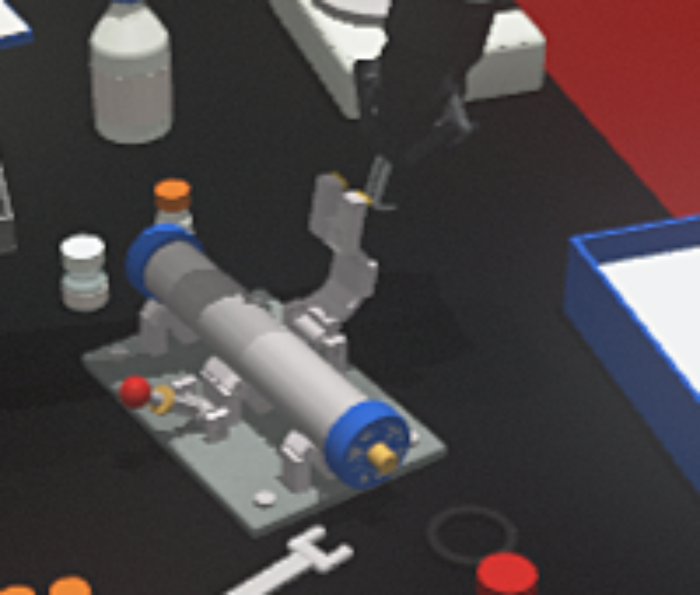

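Request:
{"name": "drive_tool", "arguments": {"series": [{"x": 0.3,"y": 0,"z": 0.4,"ax": 0,"ay": 0,"az": 0},{"x": 0.25,"y": 0,"z": 0.85,"ax": 0,"ay": 0,"az": 0},{"x": 0.28,"y": 0,"z": 1.24,"ax": 0,"ay": 0,"az": 0},{"x": 0.37,"y": 0,"z": 1.6,"ax": 0,"ay": 0,"az": 0},{"x": 0.37,"y": 0,"z": 1.6,"ax": 0,"ay": 0,"az": 0}]}}

```text
time: 4.03
tool_pos: [0.6291, -0.0076, 0.1147]
tool_rot: [-0.115, -0.573, -0.082, 0.808]
contact_force: [1.1, 1.4, 2.9]
gripper_width: 0.001
```

Run:
```python
from h import *
from plant import cams
f=cams.grab_frame('side'); cv2.imwrite('pics/s5.png',cv2.resize(f['img'][150:320,260:460],None,fx=3.5,fy=3.5))
T=[]
for f in np.arange(.95,0.05,-0.15):
    t=-.35*min(1,f/1.0); Q=cap(f,(-8,3,94))[0]; T.append((Q+11*np.array([np.cos(t),0,np.sin(t)]),t))
show(T)
```

```text
tcp clamp mm [ 55.6   2.8 114.4] F [0.3 2.1 2.3]
[{"x": -0.11, "y": -0.01, "z": 0.01, "ax": 0.01, "ay": 0.06, "az": 0.0}, {"x": 0.02, "y": -0.01, "z": 0.38, "ax": 0.01, "ay": 0.66, "az": 0.0}, {"x": 0.2, "y": -0.01, "z": 0.71, "ax": 0.01, "ay": 1.27, "az": 0.0}, {"x": 0.43, "y": -0.01, "z": 1.02, "ax": 0.01, "ay": 1.87, "az": 0.0}, {"x": 0.7, "y": -0.01, "z": 1.28, "ax": 0.01, "ay": 2.47, "az": 0.0}, {"x": 1.01, "y": -0.01, "z": 1.5, "ax": 0.01, "ay": 3.07, "az": 0.0}]
```

View pics/s5.png

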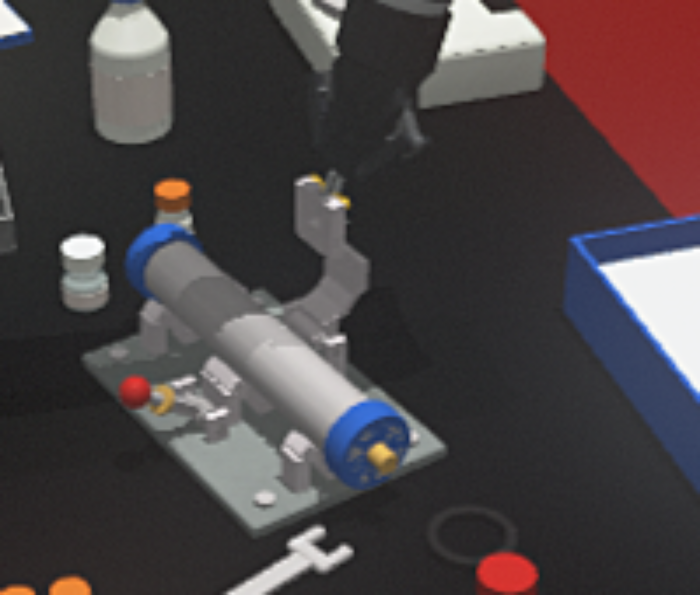

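Run:
```python
from h import *
from plant import cams
f=cams.grab_frame('wrist'); cv2.imwrite('pics/w6.png',f['img'])
g=cams.grab_frame('scene'); cv2.imwrite('pics/c6.png',cv2.resize(g['img'][180:345,250:420],None,fx=4.5,fy=3.6))
for phi in(1.5,1.3,1.1,.9): print(phi,[proj(*cam(g),c2w(p,cap(phi,P,3))).round()[0] for P in [(-74,-23,72),(-74,23,72),(0,-18,94)]])
```

```text
1.5 [array([356., 225.]), array([367., 215.]), array([368., 260.])]
1.3 [array([345., 222.]), array([356., 212.]), array([364., 256.])]
1.1 [array([334., 221.]), array([345., 212.]), array([359., 253.])]
0.9 [array([324., 223.]), array([335., 213.]), array([353., 250.])]
```

View pics/w6.png

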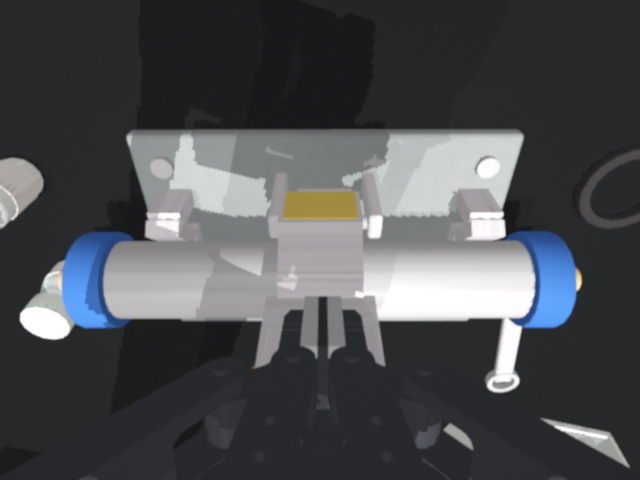

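View pics/c6.png

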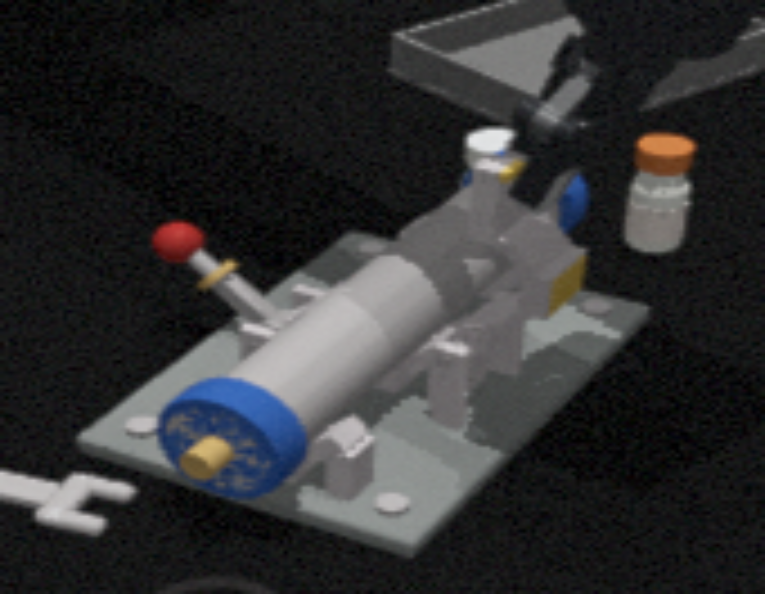

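Run:
```python
from h import *
T=[((60,3,117),-.35),((58,3,143),-.35)]
for f in np.arange(1.3,0.45,-0.15):
    t=-.35; Q=cap(f,(-46,3,68))[0]; T.append((Q+11*np.array([np.cos(t),0,np.sin(t)]),t)); print(round(f,2),T[-1][0].round(1))
show(T)
```

```text
1.3 [ 43.5   3.  142.4]
1.15 [ 30.    3.  139.6]
1.0 [ 17.1   3.  134.8]
0.85 [  5.    3.  128.2]
0.7 [ -5.9   3.  119.8]
0.55 [-15.5   3.  109.9]
tcp clamp mm [ 55.6   2.8 113.7] F [0.8 0.5 4.7]
[{"x": -0.18, "y": -0.01, "z": -0.12, "ax": 0.01, "ay": -0.12, "az": 0.01}, {"x": -1.14, "y": -0.01, "z": 0.3, "ax": 0.01, "ay": -0.12, "az": 0.01}, {"x": -0.92, "y": -0.01, "z": 0.84, "ax": 0.01, "ay": -0.12, "az": 0.01}, {"x": -0.64, "y": -0.01, "z": 1.31, "ax": 0.01, "ay": -0.12, "az": 0.01}, {"x": -0.29, "y": -0.01, "z": 1.73, "ax": 0.01, "ay": -0.12, "az": 0.01}, {"x": 0.13, "y": -0.01, "z": 2.1, "ax": 0.01, "ay": -0.12, "az": 0.01}, {"x": 0.59, "y": -0.01, "z": 2.4, "ax": 0.01, "ay": -0.12, "az": 0.01}, {"x": 1.09, "y": -0.01, "z": 2.63, "ax": 0.01, "ay": -0.12, "az": 0.01}]
```

Request:
{"name": "drive_tool", "arguments": {"series": [{"x": -0.5,"y": 0,"z": 0,"ax": 0,"ay": 0,"az": 0},{"x": -1.14,"y": 0,"z": 0.3,"ax": 0,"ay": 0,"az": 0},{"x": -0.92,"y": 0,"z": 0.84,"ax": 0,"ay": 0,"az": 0},{"x": -0.64,"y": 0,"z": 1.3,"ax": 0,"ay": 0,"az": 0},{"x": -0.3,"y": 0,"z": 1.7,"ax": 0,"ay": 0,"az": 0}]}}

```text
time: 4.6
tool_pos: [0.5963, -0.0195, 0.1416]
tool_rot: [-0.116, -0.575, -0.079, 0.806]
contact_force: [1.1, -0.4, 30.6]
gripper_width: 0.003
```

Run:
```python
from h import *
from plant import cams
g=cams.grab_frame('scene'); cv2.imwrite('pics/c7.png',cv2.resize(g['img'][180:345,250:420],None,fx=4.5,fy=3.6))
T=[]
for f in np.arange(1,0.45,-0.15):
    t=-.35; Q=cap(f,(-46,3,68))[0]; T.append((Q+11*np.array([np.cos(t),0,np.sin(t)]),t)); print(round(f,2),T[-1][0].round(1))
show(T)
```

```text
1.0 [ 17.1   3.  134.8]
0.85 [  5.    3.  128.2]
0.7 [ -5.9   3.  119.8]
0.55 [-15.5   3.  109.9]
tcp clamp mm [ 18.8   0.5 141.7] F [ 1.3  0.5 22.2]
[{"x": 0.28, "y": -0.1, "z": -0.03, "ax": -0.02, "ay": -0.17, "az": -0.06}, {"x": 0.69, "y": -0.1, "z": 0.34, "ax": -0.02, "ay": -0.17, "az": -0.06}, {"x": 1.15, "y": -0.1, "z": 0.64, "ax": -0.02, "ay": -0.17, "az": -0.06}, {"x": 1.65, "y": -0.11, "z": 0.87, "ax": -0.02, "ay": -0.17, "az": -0.06}]
```

View pics/c7.png

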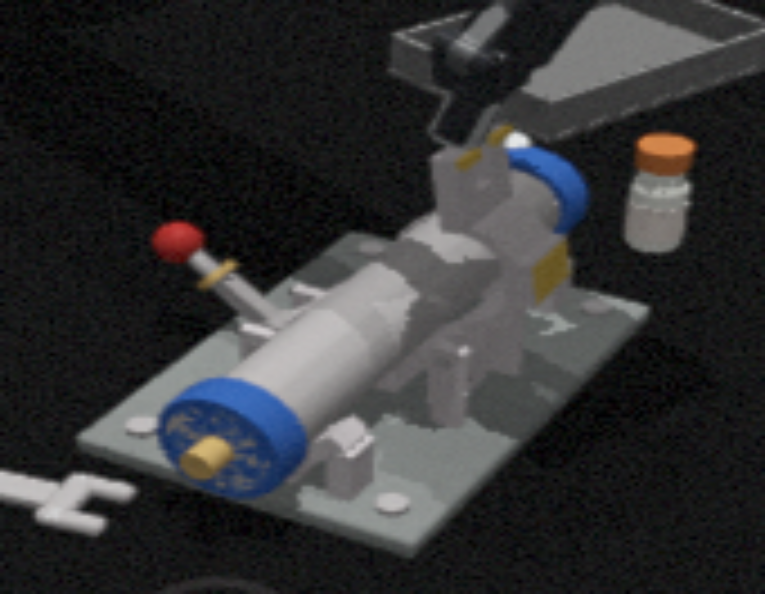

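Run:
```python
from h import *
from plant import cams
f=cams.grab_frame('wrist'); cv2.imwrite('pics/w8.png',f['img'])
g=cams.grab_frame('side'); cv2.imwrite('pics/s8.png',cv2.resize(g['img'][170:300,290:420],None,fx=5,fy=4.5))
show([])
```

```text
tcp clamp mm [ 19.7   0.6 142. ] F [-3.3 -0.2 21.2]
[]
```

View pics/w8.png

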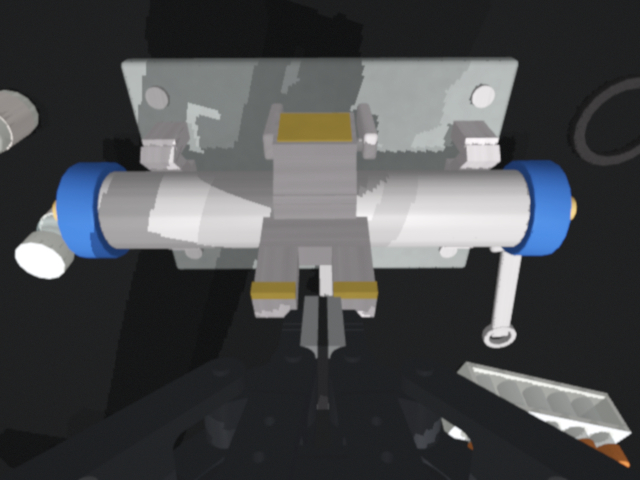

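View pics/s8.png

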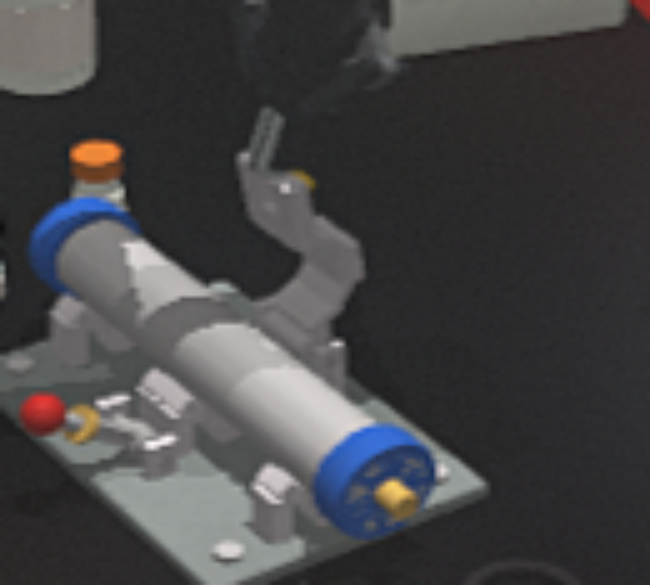

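Run:
```python
from h import *
from plant import cams,sensors
f=cams.grab_frame('wrist');K=cam(f)
pts=[(-74,23,72),(-74,-23,72),(0-13,18,94),(-13,-18,94),(13,18,94),(13,-18,94)]; uv=np.array([(251,297),(378,297),(275,142),(357,142),(280,112),(351,112)])
s=least_squares(lambda q:(proj(*K,c2w(p,cap(q[0],pts,q[1])))-uv).ravel(),[1.1,3]); print(s.x,s.fun.round(1))
uv2=uv.copy();
phi,dy=s.x
for P in[(-74,23,72),(-74,0,56),(-48,0,68),(-48,0,56)]: print(P,cap(phi,P,dy).round(1),proj(*K,c2w(p,cap(phi,P,dy))).round())
st=sensors.state(); print('tip px',proj(*K,st['tool_pos']))
show([])
```

```text
[1.42690221 3.44195656] [ 0.9 -5.8 -0.  -6.3 -1.3  5.4 -0.   5.2 -2.1  5.6  2.4  5.4]
(-74, 23, 72) [[ 44.8  26.4 175.2]] [[252. 291.]]
(-74, 0, 56) [[ 28.9   3.4 172.9]] [[315. 316.]]
(-48, 0, 68) [[ 44.5   3.4 148.9]] [[316. 247.]]
(-48, 0, 56) [[ 32.7   3.4 147.2]] [[316. 266.]]
tip px [[322.25070235 280.36772888]]
tcp clamp mm [ 19.8   0.6 142. ] F [-3.2 -1.6 21.5]
[]
```

Run:
```python
from h import *
from plant import cams,sensors
f=cams.grab_frame('wrist');K=cam(f); i=f['img']; cv2.imwrite('pics/w9.png',cv2.resize(i[90:350,220:420],None,fx=4,fy=3,interpolation=cv2.INTER_CUBIC))
pts=[(-74,23,68),(-74,-23,68),(0-13,18,94),(-13,-18,94),(13,18,94),(13,-18,94),(-69,23,72),(-69,-23,72)]; uv=np.array([(251,297),(378,297),(275,142),(357,142),(280,112),(351,112),(251,283),(376,283)])
for free in(0,1):
  def fun(q):
    pp=p+ (q[2:]*[.001,.001,.01] if free else 0)
    return (proj(*K,c2w(pp,cap(q[0],pts,q[1])))-uv).ravel()
  s=least_squares(fun,[1.1,3,0,0,0][:2+3*free]); print(s.x,s.fun.round(1))
print([proj(*K,c2w(p,P)).round(0)[0] for P in[(-85,-125,12),(85,-125,12),(85,125,12)]])
```

```text
[1.43476563 3.61668074] [ 1.5 -0.7 -1.3 -1.2 -1.8  4.2 -0.4  4.  -2.5  4.8  2.   4.7  1.7 -4.1
  0.3 -4.6]
[  1.37918756 -16.09257981  -0.35910414  20.91224658  -0.95368762] [ 1.5  0.8 -2.1  1.1 -2.   1.5  0.5  2.  -2.7 -0.8  3.1 -0.3  1.8 -2.5
 -0.2 -2.2]
[array([466., 268.]), array([522.,  62.]), array([121.,  62.])]
```

View pics/w9.png

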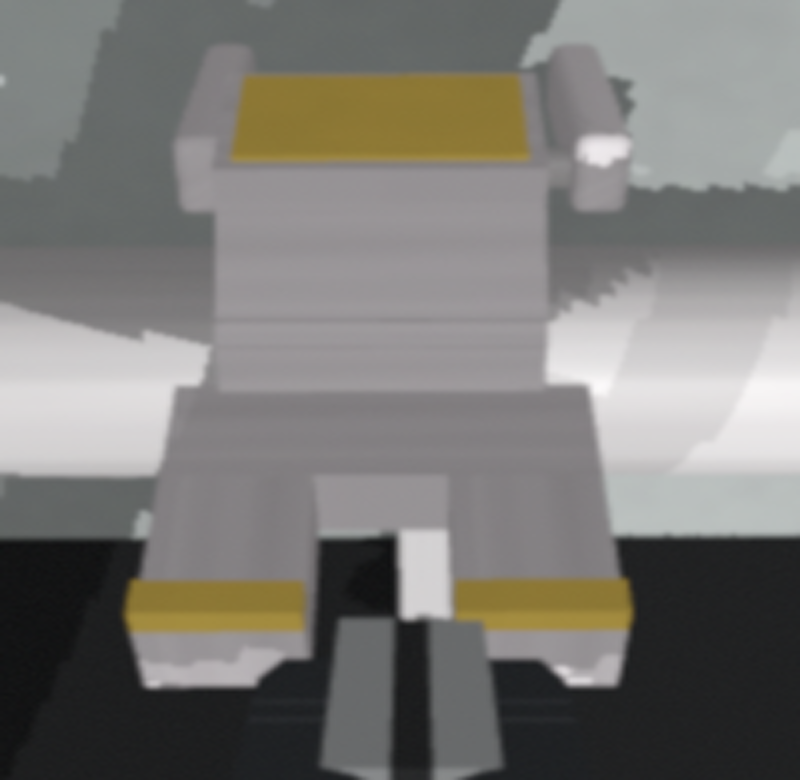

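```bash
python3 - <<'E'
from h import *
from plant import cams,sensors
f=cams.grab_frame('wrist');K=cam(f); st=sensors.state(); R0=qR(st['tool_rot'])
for q in [(0,0,0),(0,9,-11),(0,9,11),(-.019e3,9,-11),(-.019e3,9,11),(-10,9,-11),(-10,9,11)]:
    print(q,proj(*K,st['tool_pos']+R0@(np.array(q)/1000)).round(0))
print(st['joint_efforts'])
for P in[(-55,-4,22),(-112,-4,64)]: print(proj(*K,c2w(p,P)).round())
E
python3 - <<'E'
import cv2
i=cv2.imread('pics/w2.png'); cv2.imwrite('pics/w2f.png',cv2.resize(i[270:420,260:390],None,fx=5,fy=4))
E
```

```text
(0, 0, 0) [[322. 280.]]
(0, 9, -11) [[342. 258.]]
(0, 9, 11) [[341. 302.]]
(-19.0, 9, -11) [[344. 274.]]
(-19.0, 9, 11) [[343. 322.]]
(-10, 9, -11) [[343. 266.]]
(-10, 9, 11) [[342. 312.]]
[  0.53920409 -33.11455607 -25.29695213   0.69594361  -1.53085794
  -0.058878  ]
[[327. 249.]]
[[327. 336.]]
```

View pics/w2f.png

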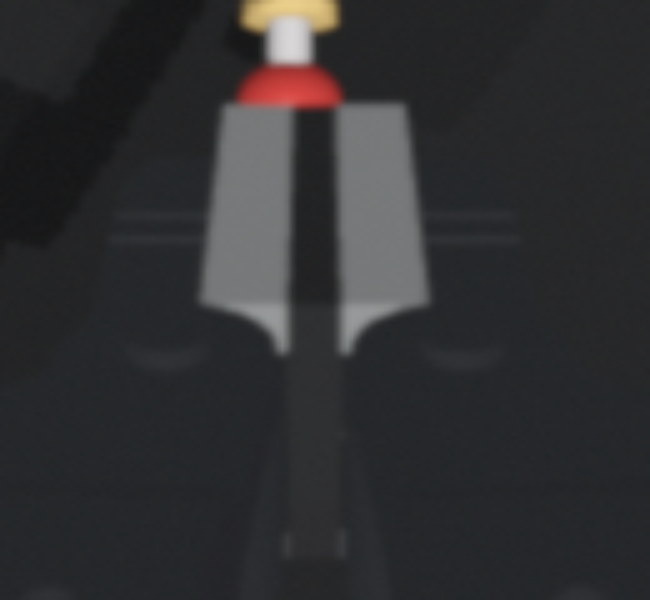

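Run:
```python
from h import *
from plant import cams,sensors
st=sensors.state(); R0=qR(st['tool_rot'])
for n in('side','scene'):
    g=cams.grab_frame(n); K=cam(g)
    print(n,[proj(*K,st['tool_pos']+R0@[-b,0,0]).round(1)[0] for b in(0,.02,.04,.06)])
    u=proj(*K,st['tool_pos'])[0].astype(int); i=g['img']; x0,y0=u-[60,70]; cv2.imwrite(f'pics/{n}10.png',cv2.resize(i[y0:y0+100,x0:x0+120],None,fx=6,fy=6)); print(x0,y0)
```

```text
side [array([340.5, 219.5]), array([342.6, 212.4]), array([344.8, 205.3]), array([346.9, 198.1])]
280 149
scene [array([344.7, 230.7]), array([348.2, 223.2]), array([351.7, 215.5]), array([355.3, 207.6])]
284 160
```

View pics/side10.png

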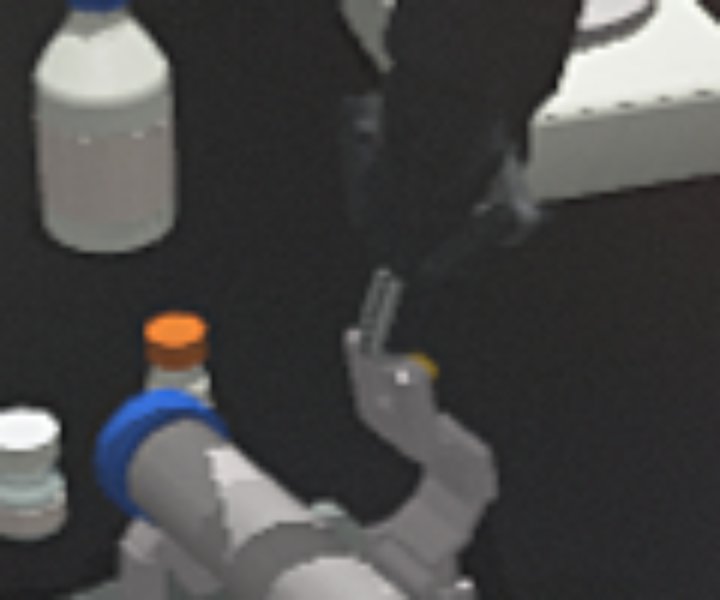

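View pics/scene10.png

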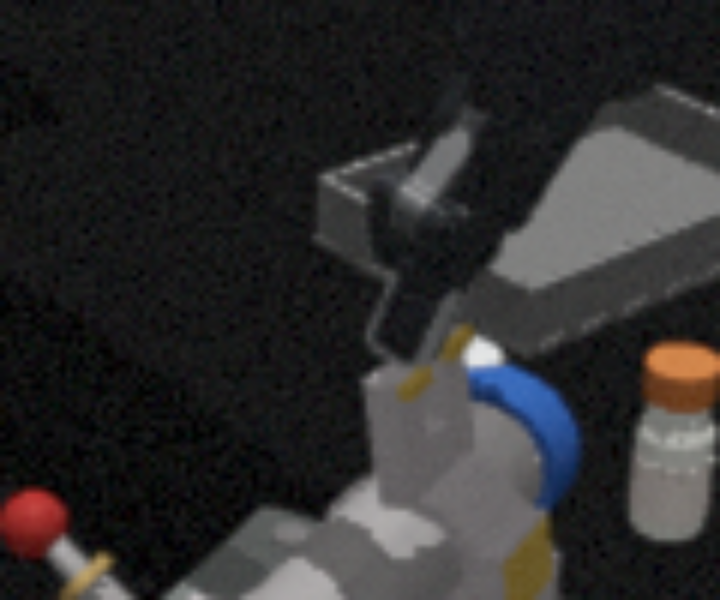

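Run:
```python
from h import *
from plant import cams,sensors
g=cams.grab_frame('side'); K=cam(g)
print([proj(*K,np.array([.1441,-.6074,.1958+b])).round(1)[0] for b in(0,.02,.04,.06)])
i=cv2.imread('pics/side0.png'); cv2.imwrite('pics/side0g.png',cv2.resize(i[360:460,120:220],None,fx=6,fy=6))
```

```text
[array([173.1, 436.7]), array([170.9, 428.5]), array([168.7, 420. ]), array([166.4, 411.4])]
```

View pics/side0g.png

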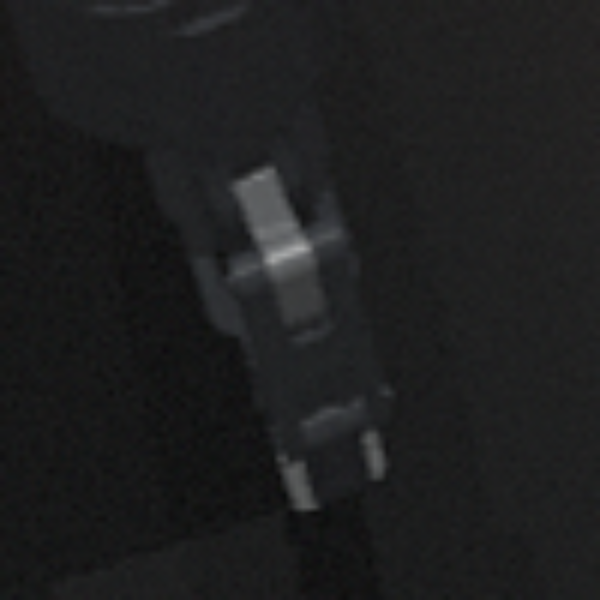

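Run:
```python
from h import *
from plant import cams
g=cams.grab_frame('side'); K=cam(g)
Rt=qR([0.08140398,0.70232181,0.08286441,-0.70231827])
for b in (0,-13,-30,-50):
  print(b,[proj(*K,np.array([.1441,-.6074,.1958])+Rt@(np.array([b,y,z])/1000)).round(1)[0] for y,z in((46,-11),(46,11))])
w=np.load('w2.npz')
i=cv2.imread('pics/wrist0.png')
T0=np.array([[2.30723905e-01,-9.28841584e-01,-2.89861676e-01,2.18293737e-01],[-9.73019070e-01,-2.20434253e-01,-6.81368408e-02,-5.90135836e-01],[-6.07110598e-04,2.97761736e-01,-9.54640026e-01,3.73949851e-01]])
for b in(0,-13,-30,-50): print(b,[proj(w['K'],T0,np.array([.1441,-.6074,.1958])+Rt@(np.array([b,y,z])/1000)).round(1)[0] for y,z in((43,-11),(43,11))])
```

```text
0 [array([189.5, 456.3]), array([175.2, 462.8])]
-13 [array([188.2, 451. ]), array([173.8, 457.5])]
-30 [array([186.5, 443.9]), array([171.9, 450.4])]
-50 [array([184.3, 435.4]), array([169.5, 441.8])]
0 [array([415.8, 258.9]), array([412.6, 302.5])]
-13 [array([422.3, 269.3]), array([418.8, 315.5])]
-30 [array([432.5, 285.4]), array([428.2, 335.5])]
-50 [array([447.4, 309. ]), array([441.9, 364.5])]
```

Run:
```python
from h import *
w=np.load('w2.npz')
K=w['K']; # camera in tool frame from start
t=np.array([-1.78050735e-01,-1.3e-4,-7.6227e-02]); Rc=np.array([[-0.001,-.298,.955],[1,0,.001],[0,.955,.298]])
T=np.eye(4);T[:3,:3]=Rc;T[:3,3]=t
for b in range(-30,-60,-4): print(b,[proj(K,T,np.array([[b,9,z]])/1000).round(1)[0] for z in(-11,11)])
```

```text
-30 [array([345.5, 285.6]), array([344.6, 335.7])]
-34 [array([346.1, 289.9]), array([345.1, 341. ])]
-38 [array([346.7, 294.4]), array([345.7, 346.5])]
-42 [array([347.3, 299.1]), array([346.2, 352.3])]
-46 [array([347.9, 304.1]), array([346.8, 358.4])]
-50 [array([348.6, 309.3]), array([347.5, 364.8])]
-54 [array([349.4, 314.8]), array([348.2, 371.5])]
-58 [array([350.2, 320.7]), array([348.9, 378.7])]
```

```bash
cat >> h.py <<'E'
OFF=38.0
def tip(P,t): return np.array(P,float)+OFF*np.array([np.sin(t),0,-np.cos(t)])
def shows(L):  # L of (tip pos clamp mm, lean)
    from plant import sensors
    st=sensors.state();a=qR(st['tool_rot'])[:,0]; q=st['tool_pos']-OFF/1000*a-np.array([p[0],p[1],0]); c,s=np.cos(p[2]),np.sin(p[2])
    print('TIP',(1000*np.array([c*q[0]+s*q[1],-s*q[0]+c*q[1],q[2]])).round(1),'lean',round(float(np.arctan2(a[:2]@[c,s],-a[2])),3))
    show([(tip(P,t),t) for P,t in L])
E
python3 - <<'E'
from h import *
shows([((36,3,195),-.35),((100,3,195),-.35),((105,3,130),-.35)])
E
```

```text
TIP [ 32.4   0.8 177.8] lean -0.336
tcp clamp mm [ 19.9   0.6 142. ] F [-3.9 -0.6 21.7]
[{"x": -0.7, "y": -0.09, "z": 0.11, "ax": -0.02, "ay": -0.16, "az": -0.05}, {"x": -1.54, "y": -0.09, "z": -2.31, "ax": -0.02, "ay": -0.16, "az": -0.05}, {"x": 0.85, "y": -0.11, "z": -3.35, "ax": -0.02, "ay": -0.16, "az": -0.05}]
```

Request:
{"name": "drive_tool", "arguments": {"series": [{"x": -0.8,"y": -0.05,"z": 0.1,"ax": 0,"ay": 0,"az": 0},{"x": -1.6,"y": -0.1,"z": 0,"ax": 0,"ay": 0,"az": 0},{"x": -2.0,"y": -0.1,"z": -1.2,"ax": 0,"ay": 0,"az": 0},{"x": -1.6,"y": -0.1,"z": -2.6,"ax": 0,"ay": 0,"az": 0},{"x": -1.6,"y": -0.1,"z": -2.8,"ax": 0,"ay": 0,"az": 0}]}}

```text
time: 5.52
tool_pos: [0.6701, 0.0072, 0.1445]
tool_rot: [-0.115, -0.57, -0.082, 0.809]
contact_force: [-0.4, 0.7, -3.1]
gripper_width: 0.0
```

Run:
```python
from h import *
from plant import cams
f=cams.grab_frame('wrist'); cv2.imwrite('pics/w11.png',f['img'])
shows([((105,3,125),-.35)])
```

```text
TIP [110.5   5.7 180.2] lean -0.345
tcp clamp mm [ 97.6   5.8 144.5] F [-1.5 -0.  -0.9]
[{"x": 2.15, "y": 0.12, "z": -0.53, "ax": 0.03, "ay": -0.06, "az": 0.02}]
```

View pics/w11.png

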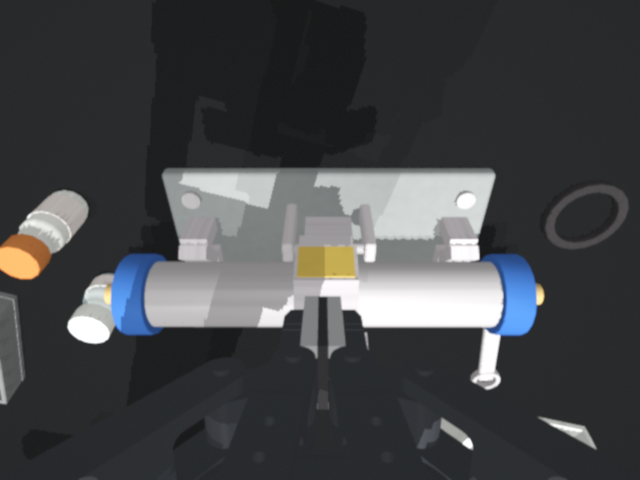

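Run:
```python
from h import *
from plant import cams
f=cams.grab_frame('wrist');K=cam(f)
pts=[(13,18,94),(13,-18,94),(-13,18,94),(-13,-18,94)]; uv=np.array([(299,247),(354,247),(297,278),(356,278)])
for q0 in(.2,.8,1.4):
  s=least_squares(lambda q:(proj(*K,c2w(p,cap(q[0],pts,q[1])))-uv).ravel(),[q0,3]); print(s.x,s.fun.round(1))
for n in('side','scene'):
  g=cams.grab_frame(n); cv2.imwrite(f'pics/{n}12.png',cv2.resize(g['img'][170:320,260:420],None,fx=5,fy=4))
```

```text
[1.41057007 3.37619977] [-3.  -2.2  2.7 -2.1 -3.1  1.5  3.4  1.6]
[1.41057005 3.37619869] [-3.  -2.2  2.7 -2.1 -3.1  1.5  3.4  1.6]
[1.41057005 3.37619881] [-3.  -2.2  2.7 -2.1 -3.1  1.5  3.4  1.6]
```

View pics/side12.png

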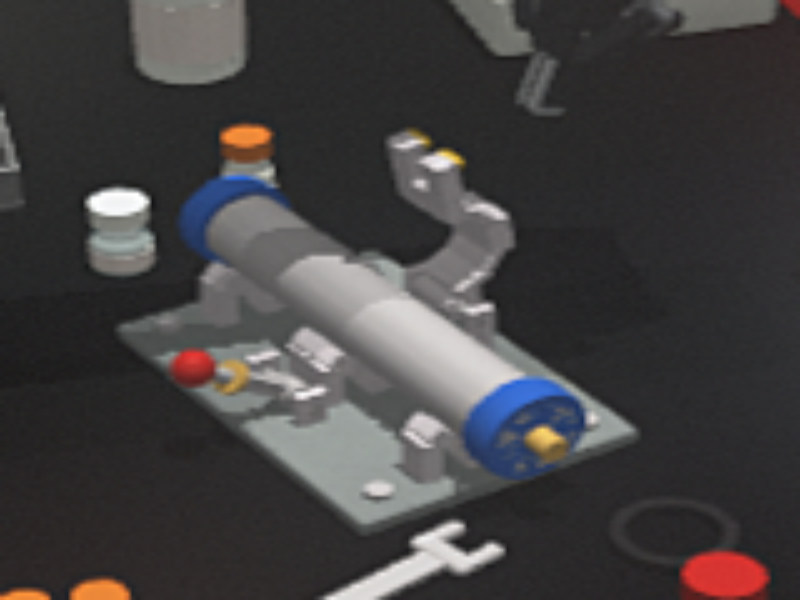

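View pics/scene12.png

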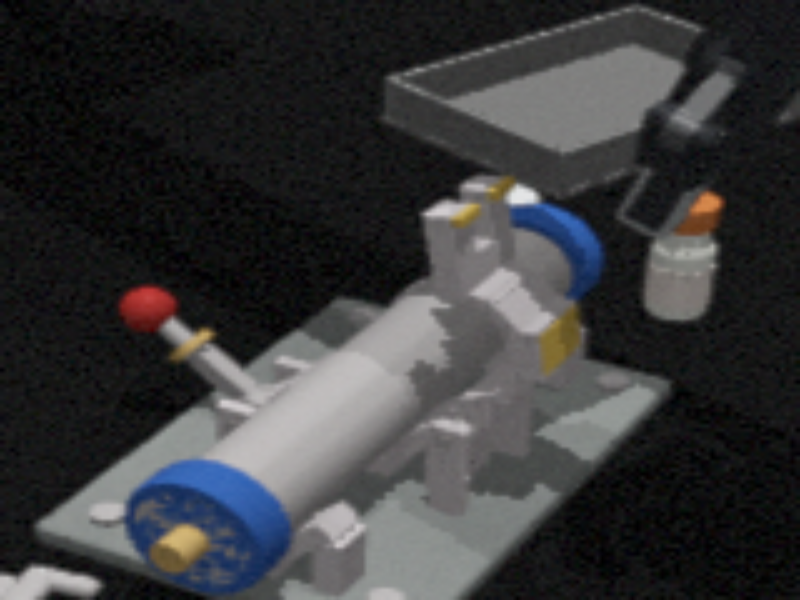

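Run:
```python
from h import *
from plant import cams,sensors
g=cams.grab_frame('side'); K=cam(g); st=sensors.state(); R0=qR(st['tool_rot'])
for b in(-30,-38,-46): print(b,[proj(*K,st['tool_pos']+R0@(np.array([b,9,z])/1000)).round(1)[0] for z in(11,-11)])
T=[((112,3,125),-.35),((100,3,109),-.35)]
for f in np.arange(1.45,0.35,-0.15):
    t=-.35*min(1,f/1.0); Q=cap(f,(-8,3,94))[0]; T.append((Q+11*np.array([np.cos(t),0,np.sin(t)]),t))
shows(T)
```

```text
-30 [array([366.4, 198.4]), array([372.9, 198.5])]
-38 [array([367.3, 195.6]), array([373.8, 195.7])]
-46 [array([368.2, 192.7]), array([374.7, 192.9])]
TIP [109.3   5.1 185. ] lean -0.34
tcp clamp mm [ 96.6   5.1 149.2] F [ 0.3 -0.8 -0.3]
[{"x": 2.23, "y": 0.08, "z": -0.89, "ax": 0.0, "ay": -0.11, "az": 0.0}, {"x": 2.99, "y": 0.08, "z": -0.65, "ax": 0.0, "ay": -0.11, "az": 0.0}, {"x": 3.17, "y": 0.08, "z": -0.19, "ax": 0.0, "ay": -0.11, "az": 0.0}, {"x": 3.13, "y": 0.08, "z": 0.2, "ax": 0.0, "ay": -0.11, "az": 0.0}, {"x": 3.15, "y": 0.08, "z": 0.59, "ax": 0.0, "ay": -0.11, "az": 0.0}, {"x": 3.23, "y": 0.08, "z": 0.98, "ax": 0.0, "ay": -0.11, "az": 0.0}, {"x": 3.35, "y": 0.08, "z": 1.27, "ax": 0.0, "ay": 0.49, "az": 0.0}, {"x": 3.51, "y": 0.08, "z": 1.54, "ax": 0.0, "ay": 1.09, "az": 0.0}, {"x": 3.71, "y": 0.08, "z": 1.78, "ax": 0.0, "ay": 1.69, "az": 0.0}, {"x": 3.96, "y": 0.08, "z": 1.98, "ax": 0.0, "ay": 2.29, "az": 0.0}]
```

Request:
{"name": "drive_tool", "arguments": {"series": [{"x": 1.2,"y": 0.05,"z": -0.7,"ax": 0,"ay": 0,"az": 0},{"x": 2.3,"y": 0.08,"z": -0.9,"ax": 0,"ay": 0,"az": 0},{"x": 3.0,"y": 0.08,"z": -0.65,"ax": 0,"ay": 0,"az": 0},{"x": 3.0,"y": 0.08,"z": -0.65,"ax": 0,"ay": 0,"az": 0},{"x": 3.0,"y": 0.08,"z": -0.65,"ax": 0,"ay": 0,"az": 0}]}}

```text
time: 6.18
tool_pos: [0.6584, 0.0015, 0.0726]
tool_rot: [-0.114, -0.571, -0.082, 0.809]
contact_force: [0.8, 0.5, -0.2]
gripper_width: -0.0
```

Run:
```python
from h import *
T=[]
for f in np.arange(1.45,0.35,-0.15):
    t=-.35*min(1,f/1.0); Q=cap(f,(-8,3,94))[0]; T.append((Q+11*np.array([np.cos(t),0,np.sin(t)]),t))
shows(T)
```

```text
TIP [ 98.9   3.4 108.4] lean -0.341
tcp clamp mm [86.1  3.4 72.6] F [ 0.8  0.5 -0.2]
[{"x": 0.14, "y": 0.02, "z": 0.44, "ax": 0.01, "ay": -0.1, "az": 0.01}, {"x": 0.1, "y": 0.02, "z": 0.83, "ax": 0.01, "ay": -0.1, "az": 0.01}, {"x": 0.13, "y": 0.02, "z": 1.22, "ax": 0.01, "ay": -0.1, "az": 0.01}, {"x": 0.21, "y": 0.02, "z": 1.61, "ax": 0.01, "ay": -0.1, "az": 0.01}, {"x": 0.32, "y": 0.02, "z": 1.9, "ax": 0.0, "ay": 0.5, "az": 0.01}, {"x": 0.48, "y": 0.02, "z": 2.17, "ax": 0.0, "ay": 1.1, "az": 0.01}, {"x": 0.69, "y": 0.02, "z": 2.41, "ax": 0.0, "ay": 1.71, "az": 0.01}, {"x": 0.93, "y": 0.02, "z": 2.6, "ax": 0.0, "ay": 2.31, "az": 0.01}]
```

Request:
{"name": "drive_tool", "arguments": {"series": [{"x": 0.15,"y": 0,"z": 0.44,"ax": 0,"ay": 0,"az": 0},{"x": 0.12,"y": 0,"z": 0.83,"ax": 0,"ay": 0,"az": 0},{"x": 0.15,"y": 0,"z": 1.22,"ax": 0,"ay": 0,"az": 0},{"x": 0.21,"y": 0,"z": 1.6,"ax": 0,"ay": 0,"az": 0},{"x": 0.21,"y": 0,"z": 1.6,"ax": 0,"ay": 0,"az": 0}]}}

```text
time: 6.6
tool_pos: [0.6214, -0.0098, 0.0834]
tool_rot: [-0.115, -0.572, -0.081, 0.808]
contact_force: [2.1, -0.5, 4.9]
gripper_width: -0.001
```

Run:
```python
from h import *
from plant import cams
g=cams.grab_frame('side'); cv2.imwrite(f'pics/side13.png',cv2.resize(g['img'][170:320,260:420],None,fx=5,fy=4))
f=cams.grab_frame('wrist'); cv2.imwrite('pics/w13.png',f['img'])
T=[]
for f in np.arange(.95,0.15,-0.15):
    t=-.35*min(1,f/1.0); Q=cap(f,(-8,3,94))[0]; T.append((Q+11*np.array([np.cos(t),0,np.sin(t)]),t))
shows(T)
```

```text
TIP [ 60.6   3.  118.4] lean -0.339
tcp clamp mm [48.   3.  82.6] F [1.4 0.2 5.4]
[{"x": 0.1, "y": -0.0, "z": 0.14, "ax": 0.0, "ay": 0.07, "az": -0.0}, {"x": 0.23, "y": -0.0, "z": 0.42, "ax": 0.0, "ay": 0.68, "az": -0.0}, {"x": 0.41, "y": -0.0, "z": 0.68, "ax": 0.0, "ay": 1.28, "az": -0.0}, {"x": 0.63, "y": -0.0, "z": 0.91, "ax": 0.0, "ay": 1.88, "az": -0.0}, {"x": 0.89, "y": -0.0, "z": 1.09, "ax": 0.0, "ay": 2.48, "az": -0.0}, {"x": 1.18, "y": -0.0, "z": 1.23, "ax": 0.0, "ay": 3.08, "az": -0.0}]
```

View pics/side13.png

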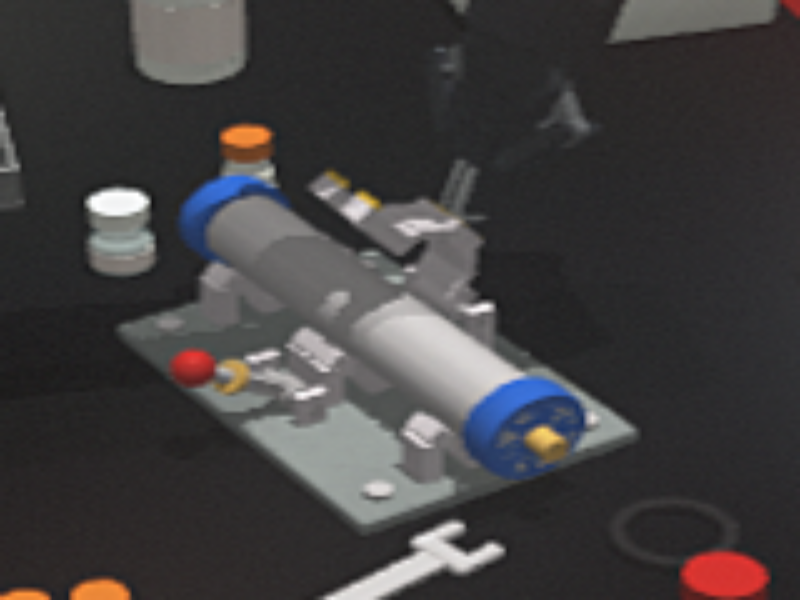

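View pics/w13.png

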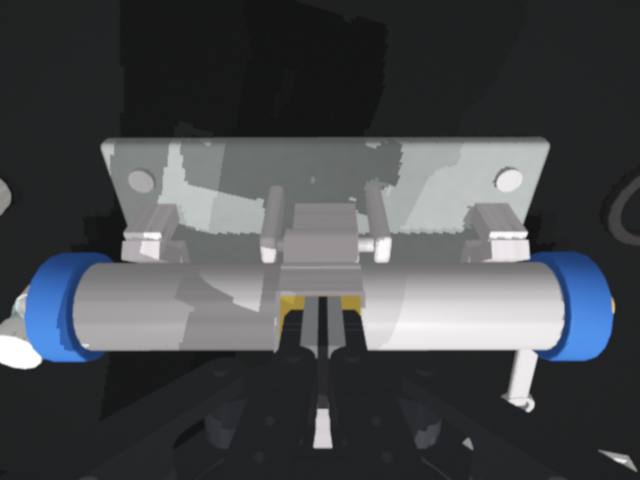

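Now the tips push on the crown pad (yellow pad either side of the fingers in the wrist view at (290,303)/(350,303)) and the half is swinging over (side view). Continue.

Request:
{"name": "drive_tool", "arguments": {"series": [{"x": 0.23,"y": 0,"z": 0.42,"ax": 0,"ay": 0.6,"az": 0},{"x": 0.41,"y": 0,"z": 0.68,"ax": 0,"ay": 1.3,"az": 0},{"x": 0.63,"y": 0,"z": 0.9,"ax": 0,"ay": 1.9,"az": 0},{"x": 0.85,"y": 0,"z": 1.06,"ax": 0,"ay": 2.4,"az": 0},{"x": 0.85,"y": 0,"z": 1.06,"ax": 0,"ay": 2.4,"az": 0}]}}

```text
time: 7.12
tool_pos: [0.5882, -0.0186, 0.0688]
tool_rot: [-0.105, -0.652, -0.093, 0.745]
contact_force: [0.1, -0.3, 0.9]
gripper_width: 0.0
```

Run:
```python
from h import *
from plant import cams
g=cams.grab_frame('side'); cv2.imwrite(f'pics/side14.png',cv2.resize(g['img'][170:320,260:420],None,fx=5,fy=4))
T=[]
for f in (.35,.25,.15,.08,.04,0):
    t=-.35*min(1,f/1.0); Q=cap(f,(-8,3,94))[0]; T.append((Q+11*np.array([np.cos(t),0,np.sin(t)]),t)); print(Q.round(1))
shows(T)
```

```text
[  8.6   3.  109.8]
[  3.3   3.  105.9]
[ -1.6   3.  101.5]
[-4.7  3.  98.1]
[-6.4  3.  96.1]
[-8.  3. 94.]
TIP [ 19.    3.5 106.6] lean -0.134
tcp clamp mm [14.   3.6 69. ] F [ 0.2  0.5 -0.5]
[{"x": -0.08, "y": 0.02, "z": -0.03, "ax": -0.0, "ay": 0.13, "az": 0.02}, {"x": 0.09, "y": 0.02, "z": 0.11, "ax": -0.0, "ay": 0.53, "az": 0.02}, {"x": 0.27, "y": 0.02, "z": 0.23, "ax": -0.0, "ay": 0.93, "az": 0.02}, {"x": 0.41, "y": 0.02, "z": 0.3, "ax": -0.0, "ay": 1.21, "az": 0.02}, {"x": 0.49, "y": 0.02, "z": 0.33, "ax": -0.0, "ay": 1.37, "az": 0.02}, {"x": 0.57, "y": 0.02, "z": 0.37, "ax": -0.0, "ay": 1.53, "az": 0.02}]
```

View pics/side14.png

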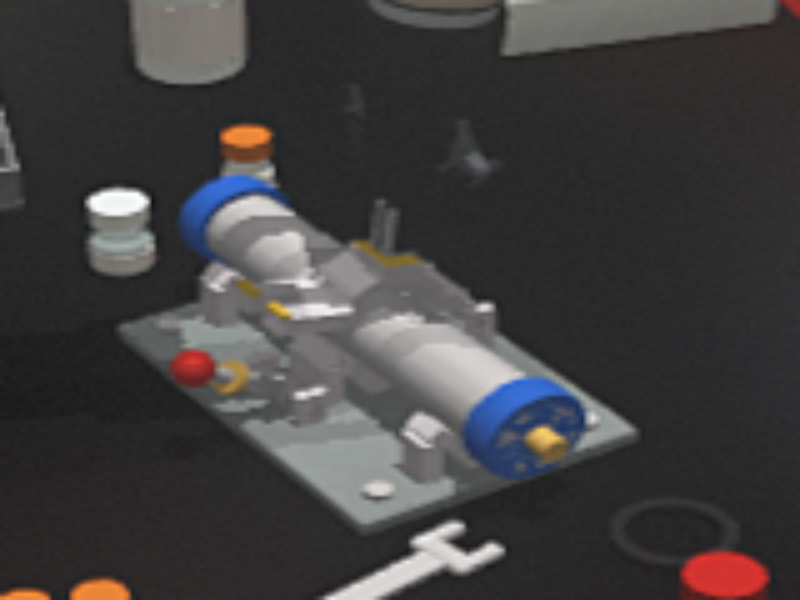

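Request:
{"name": "drive_tool", "arguments": {"series": [{"x": 0.0,"y": 0.02,"z": 0.11,"ax": 0,"ay": 0.5,"az": 0},{"x": 0.1,"y": 0.02,"z": 0.3,"ax": 0,"ay": 1.0,"az": 0},{"x": 0.2,"y": 0.02,"z": 0.5,"ax": 0,"ay": 1.5,"az": 0},{"x": 0.3,"y": 0.02,"z": 0.6,"ax": 0,"ay": 1.5,"az": 0},{"x": 0.3,"y": 0.02,"z": 0.6,"ax": 0,"ay": 1.5,"az": 0}]}}

```text
time: 7.58
tool_pos: [0.5746, -0.0231, 0.0633]
tool_rot: [-0.099, -0.699, -0.1, 0.701]
contact_force: [-1.3, -1.0, 1.2]
gripper_width: 0.002
```

Run:
```python
from h import *
from plant import cams
g=cams.grab_frame('side'); cv2.imwrite(f'pics/side15.png',cv2.resize(g['img'][195:285,290:400],None,fx=7,fy=6))
shows([((0,3,94),0)])
```

```text
TIP [ -0.4   3.  101.4] lean -0.003
tcp clamp mm [-0.6  3.  63.4] F [ 0.7  0.3 -0. ]
[{"x": 0.3, "y": 0.0, "z": -0.02, "ax": 0.01, "ay": 0.03, "az": 0.02}]
```

View pics/side15.png

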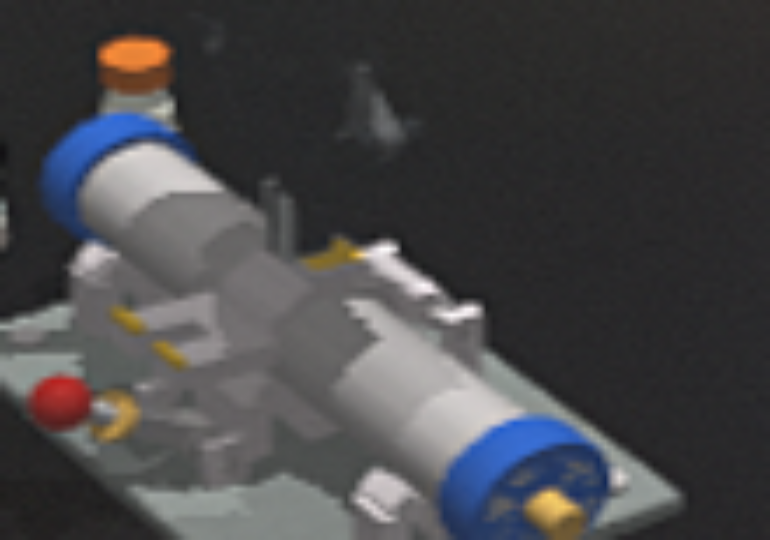

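Nearly home; tips above the pad with no load. Press down in small steps.

Request:
{"name": "drive_tool", "arguments": {"series": [{"x": 0.1,"y": 0,"z": 0,"ax": 0,"ay": 0,"az": 0},{"x": 0.2,"y": 0,"z": 0,"ax": 0,"ay": 0,"az": 0},{"x": 0.25,"y": 0,"z": 0,"ax": 0,"ay": 0,"az": 0},{"x": 0.25,"y": 0,"z": 0,"ax": 0,"ay": 0,"az": 0}]}}

```text
time: 7.97
tool_pos: [0.5759, -0.0231, 0.0596]
tool_rot: [-0.099, -0.699, -0.1, 0.701]
contact_force: [-7.8, -0.7, 13.3]
gripper_width: 0.001
```

Request:
{"name": "drive_tool", "arguments": {"series": [{"x": 0.06,"y": 0,"z": 0,"ax": 0,"ay": 0,"az": 0},{"x": 0.06,"y": 0,"z": 0,"ax": 0,"ay": 0,"az": 0},{"x": 0.06,"y": 0,"z": 0,"ax": 0,"ay": 0,"az": 0}]}}

```text
time: 8.22
tool_pos: [0.5759, -0.0231, 0.0595]
tool_rot: [-0.1, -0.699, -0.1, 0.701]
contact_force: [-11.6, 0.4, 19.7]
gripper_width: -0.002
```

Run:
```python
from h import *
from plant import cams
g=cams.grab_frame('side'); cv2.imwrite(f'pics/side16.png',cv2.resize(g['img'][195:285,290:400],None,fx=7,fy=6))
g=cams.grab_frame('scene'); cv2.imwrite(f'pics/scene16.png',cv2.resize(g['img'][205:305,290:390],None,fx=6,fy=6))
K=cam(g)
for phi in(0,.1,.2): print(phi,[((proj(*K,c2w(p,cap(phi,P,3.4)))[0]-[290,205])*6).round() for P in [(-74,-23,72),(-74,23,72),(13,-18,94),(-13,-18,94)]])
shows([((0,3,94),0)])
```

```text
0 [array([ 53., 281.]), array([122., 220.]), array([283., 293.]), array([215., 271.])]
0.1 [array([ 58., 254.]), array([128., 194.]), array([294., 289.]), array([226., 261.])]
0.2 [array([ 67., 228.]), array([136., 169.]), array([306., 287.]), array([239., 252.])]
TIP [ 0.2  2.6 97.5] lean -0.003
tcp clamp mm [ 0.1  2.7 59.5] F [-12.3  -0.3  21. ]
[{"x": 0.14, "y": -0.01, "z": 0.0, "ax": 0.01, "ay": 0.03, "az": 0.01}]
```

View pics/side16.png

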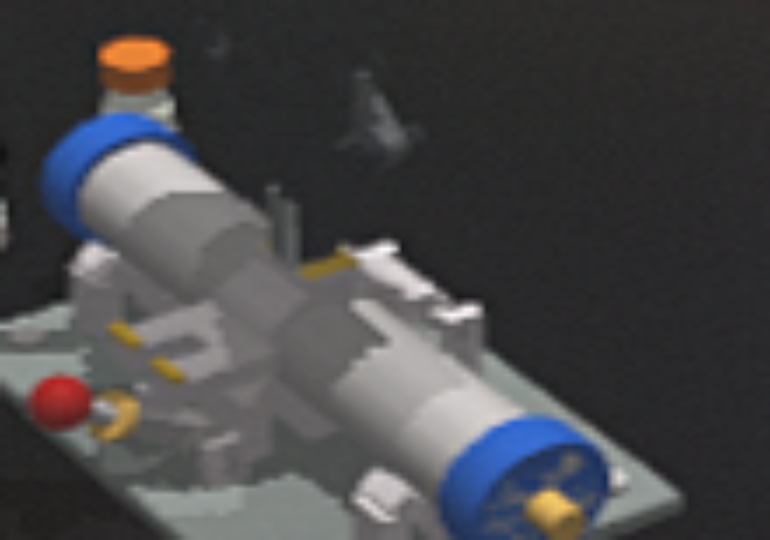

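View pics/scene16.png

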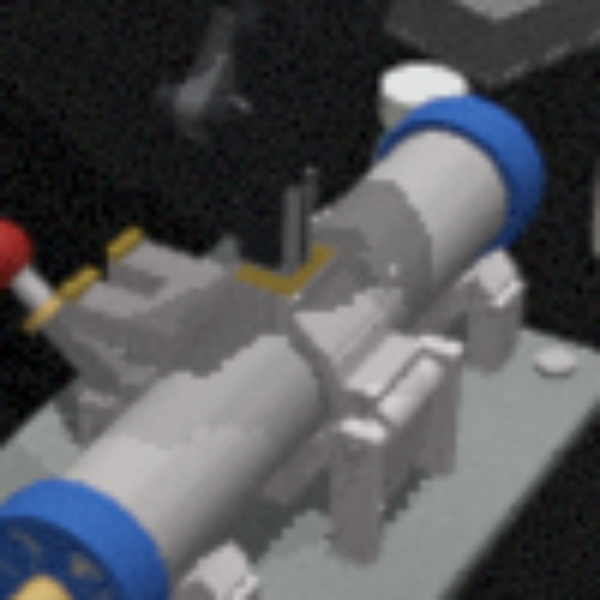

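Request:
{"name": "drive_tool", "arguments": {"series": [{"x": -0.5,"y": 0,"z": 0,"ax": 0,"ay": 0,"az": 0},{"x": -1.8,"y": 0,"z": 0,"ax": 0,"ay": 0,"az": 0},{"x": -3.2,"y": 0,"z": 0.5,"ax": 0,"ay": 0.3,"az": 0},{"x": -4.4,"y": 0,"z": 1.5,"ax": 0,"ay": 1,"az": 0},{"x": -5,"y": 0,"z": 2.8,"ax": 0,"ay": 2,"az": 0}], "hand": 0.6}}

```text
time: 8.73
tool_pos: [0.5134, -0.0424, 0.1864]
tool_rot: [0.092, 0.76, 0.108, -0.634]
contact_force: [-1.2, -0.7, 3.0]
gripper_width: 0.6
```

Run:
```python
from h import *
from plant import cams,sensors
f=cams.grab_frame('wrist'); cv2.imwrite('pics/w17.png',f['img'])
print(sensors.state()['joint_pos'].round(2),sensors.state()['contact_force'])
def B(d,y=-4,th=.924): return (bolt(th,d,y)[0],th)
show([B(110),B(74),B(16)])
```

```text
[-0.29 -0.37  2.02  0.1   1.34  0.98] [ 1.90145611 -0.97913286  0.80383534]
tcp clamp mm [-74.3   3.6 186.9] F [ 1.9 -1.   0.8]
[{"x": 3.38, "y": 0.28, "z": 3.41, "ax": 0.05, "ay": 8.49, "az": -0.05}, {"x": 4.45, "y": 0.27, "z": 2.44, "ax": 0.05, "ay": 8.49, "az": -0.05}, {"x": 6.16, "y": 0.27, "z": 0.88, "ax": 0.05, "ay": 8.49, "az": -0.05}]
```

View pics/w17.png

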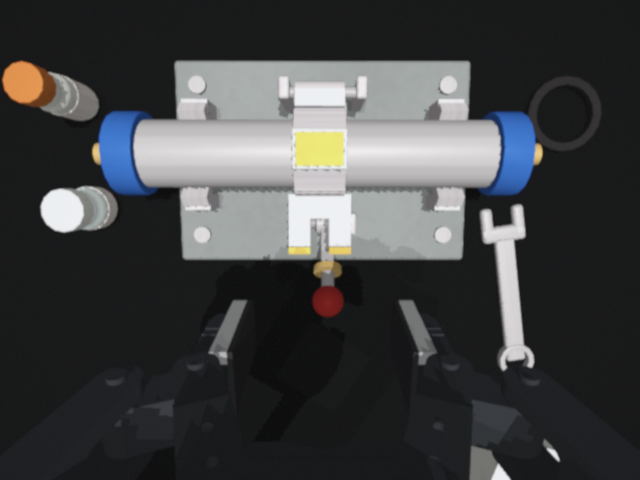

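Run:
```python
from h import *
from plant import cams,sensors
f=cams.grab_frame('wrist'); f=cams.grab_frame('wrist'); i=f['img']; cv2.imwrite('pics/w18.png',i)
np.savez('w18.npz',K=f['camera_matrix'],T=f['cam_to_world']); print(sensors.state()['joint_vel'].round(3), sensors.state()['tool_pos'])
cv2.imwrite('pics/w18a.png',cv2.resize(i[110:330,260:400],None,fx=5,fy=2.7*1,interpolation=cv2.INTER_CUBIC))
cv2.imwrite('pics/w18b.png',cv2.resize(i[185:325,270:380],None,fx=7,fy=4.2,interpolation=cv2.INTER_CUBIC))
K=cam(f)
for P in dict(a=(-85,-125,12),b=(85,-125,12),c=(85,125,12),d=(-85,125,12)).values(): print(proj(*K,c2w(p,P)).round(1)[0])
print('knob',proj(*K,c2w(p,bolt(.924,71,-4))),'collar',proj(*K,c2w(p,bolt(.924,44.5,-4))))
for P in [(-74,23,72),(-74,-23,72),(-13,18,94),(-13,-18,94),(13,18,94),(13,-18,94),(-48,7,68),(-48,-7,68)]: print(P,proj(*K,c2w(p,cap(0,P,3.4))).round(1)[0])
```

```text
[ 0.024  0.146 -0.065 -0.003 -0.017  0.011] [ 0.50820551 -0.04275972  0.18343687]
[465.7 251.5]
[474.1  50.5]
[174.5  50.4]
[183.2 252.1]
knob [[330.68232403 296.78383432]] collar [[330.21028046 265.71919463]]
(-74, 23, 72) [289.8 249.6]
(-74, -23, 72) [352.1 249.5]
(-13, 18, 94) [293.9 164. ]
(-13, -18, 94) [347.8 164. ]
(13, 18, 94) [293.5 124. ]
(13, -18, 94) [348.1 124. ]
(-48, 7, 68) [311.4 214. ]
(-48, -7, 68) [330.3 214. ]
```

View pics/w18b.png

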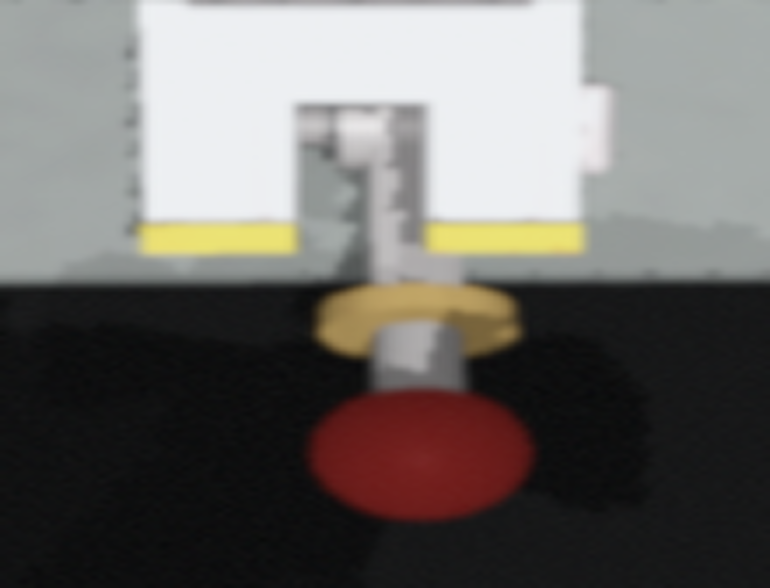

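View pics/w18a.png

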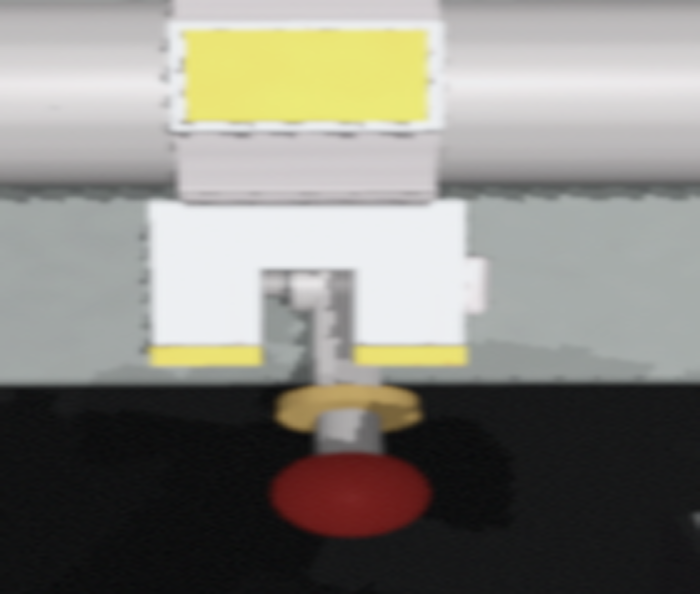

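View pics/w18.png

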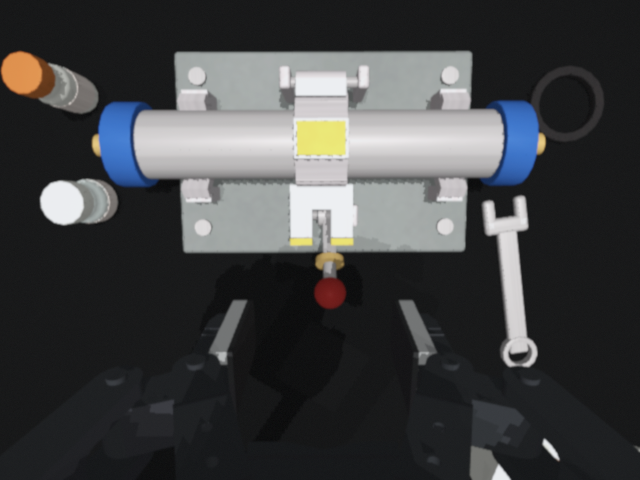

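Run:
```python
from h import *
w=np.load('w18.npz'); K=(w['K'],w['T'])
print('cam clamp', ((np.array([[np.cos(p[2]),np.sin(p[2]),0],[-np.sin(p[2]),np.cos(p[2]),0],[0,0,1]])@(w['T'][:3,3]-[p[0],p[1],0]))*1000).round(1))
print(proj(*K,c2w(p,(0,3,55)))[0],proj(*K,c2w(p,(0,3,80)))[0])
A=[((-74,23,72),(290.0,244.9)),((-74,-23,72),(353.4,244.9)),((-69,23,72),(290,237.6)),((-69,-23,72),(353.2,237.6)),((-48,7,68),(312.4,209.4)),((-48,-7,68),(331.1,209.4)),((-30,23,68),(290,185)),((-30,-23,68),(353.3,185))]
Bp=[((-85,-125,12),(466,252)),((85,-125,12),(471,52)),((85,125,12),(176,52)),((-85,125,12),(184,252))]
def f(q):
    o=[]
    for P,u in A: o+=list(proj(*K,c2w(q[:3],cap(q[3],P,q[4])))[0]-u)
    for P,u in Bp: o+=list(proj(*K,c2w(q[:3],P))[0]-u)
    o+=list(proj(*K,c2w(q[:3],bolt(q[5],71,q[6])))[0]-(330.2,293.3)); o+=[proj(*K,c2w(q[:3],bolt(q[5],44.5,q[6])))[0,0]-329.8]
    return np.array(o)
s=least_squares(f,[*p,0.02,3,.92,-4],loss='soft_l1'); print(s.x.round(4),f(s.x).round(1))
```

```text
cam clamp [-28.8   3.9 373.9]
[321.27494291 149.49668201] [321.36584341 146.19882191]
[ 0.5769 -0.026   0.2813  0.1877  3.2095  0.8407 -3.226 ] [-1.9  1.6  2.   1.5 -1.8  1.6  2.2  1.5 -0.7  0.1  0.7  0.1 -1.2 -1.
  1.2 -1.1  0.1 -0.6  3.6 -1.6 -0.9 -1.9 -0.4 -0.2  0.   0.  -0. ]
```

Run:
```python
from h import *
from plant import cams,sensors
f=cams.grab_frame('wrist'); i=f['img']; cv2.imwrite('pics/w19.png',i)
np.savez('w19.npz',K=f['camera_matrix'],T=f['cam_to_world']); print(sensors.state()['joint_vel'].round(3), sensors.state()['tool_pos'])
cv2.imwrite('pics/w19b.png',cv2.resize(i[175:315,270:380],None,fx=7,fy=4.2,interpolation=cv2.INTER_CUBIC))
cv2.imwrite('pics/w19c.png',cv2.resize(i[30:270,160:490],None,fx=2.4,fy=2.4,interpolation=cv2.INTER_CUBIC))
g=cams.grab_frame('side'); cv2.imwrite(f'pics/side19.png',cv2.resize(g['img'][195:285,290:400],None,fx=7,fy=6,interpolation=cv2.INTER_CUBIC))
K=cam(g)
for phi in(0,.1,.2): print(phi,[((proj(*K,c2w(p,cap(phi,P,3)))[0]-[290,195])*[7,6]).round() for P in [(-74,-23,72),(-74,23,72),(13,-18,94),(-13,-18,94)]])
print(((proj(*K,c2w(p,bolt(.924,71,-4)))[0]-[290,195])*[7,6]).round())
```

```text
[ 0.017  0.107 -0.044 -0.001 -0.003  0.001] [ 0.50921239 -0.04253387  0.18202672]
0 [array([167., 376.]), array([103., 323.]), array([361., 262.]), array([302., 282.])]
0.1 [array([172., 352.]), array([107., 299.]), array([371., 253.]), array([311., 268.])]
0.2 [array([179., 327.]), array([114., 274.]), array([380., 245.]), array([322., 254.])]
[ 56. 400.]
```

View pics/w19b.png

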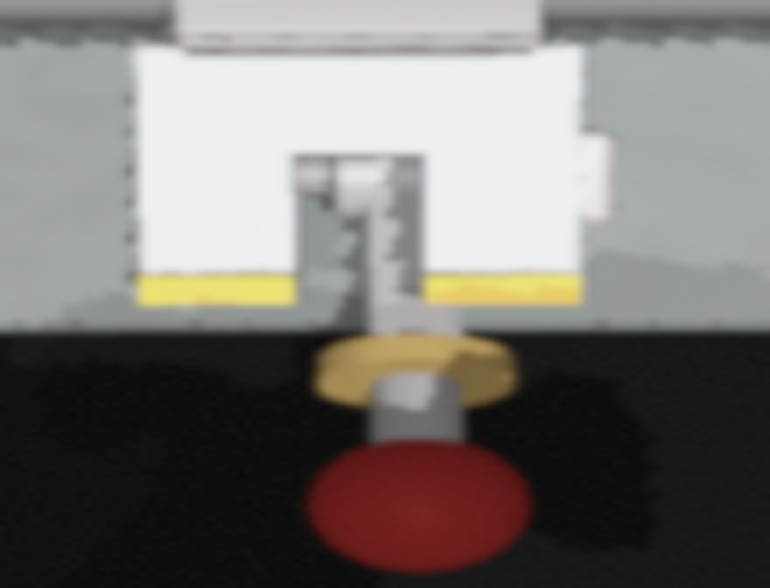

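View pics/w19c.png

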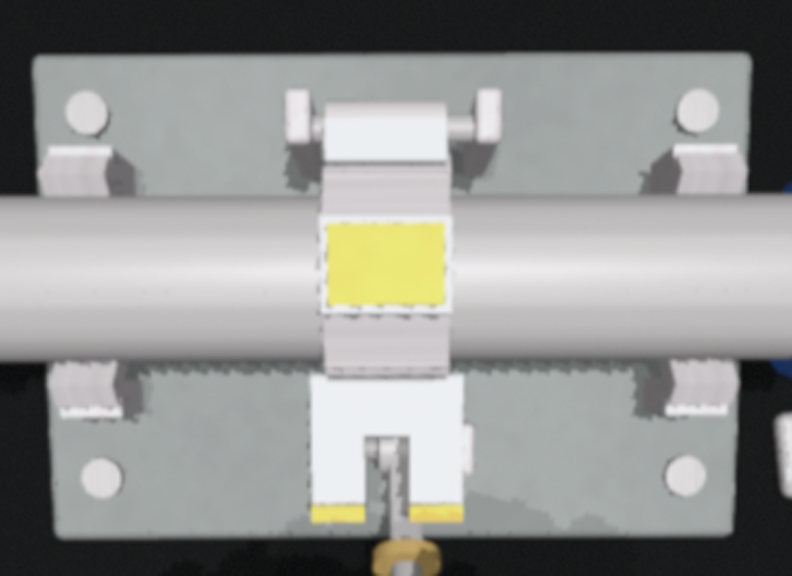

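View pics/side19.png

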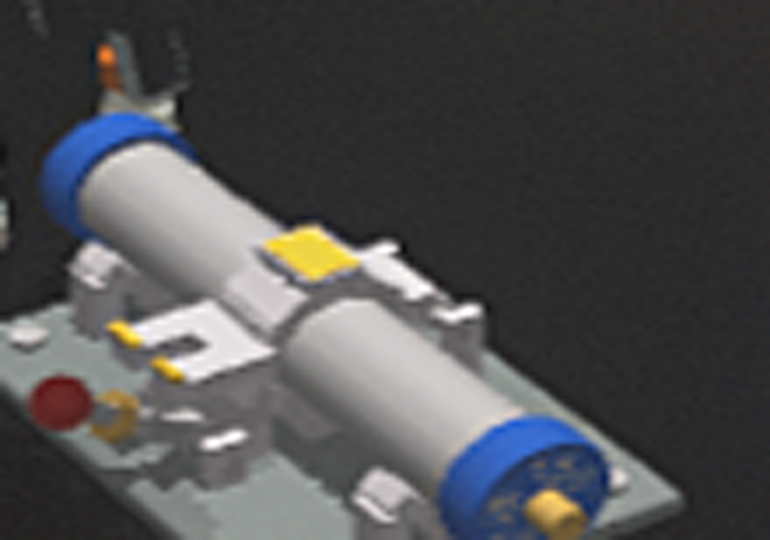

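Run:
```python
from h import *
def B(d,y=-3.5,th=.924): return (bolt(th,d,y)[0],th)
show([B(105),B(74),B(16)])
```

```text
tcp clamp mm [-68.8   2.6 180.9] F [ 0.6 -0.5 -0.7]
[{"x": 3.29, "y": 0.25, "z": 3.41, "ax": -0.0, "ay": 8.62, "az": 0.01}, {"x": 4.2, "y": 0.25, "z": 2.56, "ax": -0.0, "ay": 8.62, "az": 0.01}, {"x": 5.89, "y": 0.25, "z": 0.98, "ax": -0.0, "ay": 8.62, "az": 0.01}]
```

Request:
{"name": "drive_tool", "arguments": {"series": [{"x": 0.6,"y": 0.1,"z": 0.9,"ax": 0,"ay": 1.4,"az": 0},{"x": 1.2,"y": 0.2,"z": 1.8,"ax": 0,"ay": 2.8,"az": 0},{"x": 1.8,"y": 0.25,"z": 2.5,"ax": 0,"ay": 4.2,"az": 0},{"x": 2.4,"y": 0.25,"z": 3.0,"ax": 0,"ay": 5.6,"az": 0},{"x": 2.9,"y": 0.25,"z": 3.3,"ax": 0,"ay": 7,"az": 0}]}}

```text
time: 9.4
tool_pos: [0.4529, -0.0714, 0.0973]
tool_rot: [0.054, 0.913, 0.134, -0.382]
contact_force: [-62.4, 42.6, -82.0]
gripper_width: 0.6
```

Run:
```python
from h import *
from plant import sensors
def B(d,y=-3.5,th=.924): return (bolt(th,d,y)[0],th)
shows([]); show([B(105),B(74),B(16)]); print(sensors.state()['joint_pos'].round(2))
```

```text
TIP [-158.2   -9.8  124.3] lean 0.779
tcp clamp mm [-131.6   -9.5   97.3] F [-62.4  42.6 -82. ]
[]
tcp clamp mm [-131.6   -9.5   97.3] F [-62.4  42.6 -82. ]
[{"x": 0.14, "y": -0.24, "z": 0.54, "ax": 0.02, "ay": 1.66, "az": 0.11}, {"x": 1.37, "y": -0.23, "z": 0.36, "ax": 0.02, "ay": 1.66, "az": 0.11}, {"x": 3.66, "y": -0.2, "z": 0.03, "ax": 0.02, "ay": 1.66, "az": 0.11}]
[-0.78 -0.83  2.58  0.77  1.1   0.24]
```

Run:
```python
from h import *
from plant import sensors,cams
s=sensors.state(); print(s)
for n in('side','scene'):
  g=cams.grab_frame(n); cv2.imwrite(f'pics/{n}20.png',g['img'])
print(sensors.state()['contact_force'],sensors.state()['joint_vel'])
```

```text
{'time': 9.4, 'joint_pos': array([-0.78145114, -0.83190157,  2.5847927 ,  0.76858016,  1.09694303,
        0.23907161]), 'joint_vel': array([-1.2000718 ,  0.04506996,  0.02087923,  2.57217812, -0.55634423,
       -2.11221441]), 'joint_efforts': array([ -4.96465132, -40.54203272, -12.81621426,   7.13027582,
        -6.53787151,   1.8390698 ]), 'tool_pos': array([ 0.4528709 , -0.0713749 ,  0.09725761]), 'tool_rot': array([ 0.0535521 ,  0.91275524,  0.13448939, -0.38199822]), 'contact_force': array([-62.3903511 ,  42.62313519, -82.03089901]), 'ft_torque': array([0.54890246, 4.47437577, 1.92288809]), 'gripper_width': 0.5996311871198238}
[-0.34851915  1.07549634 -0.41436739] [ 0.09542893  0.03428622  0.00349804 -0.1055006   0.02714159  0.15221183]
```

View pics/side20.png

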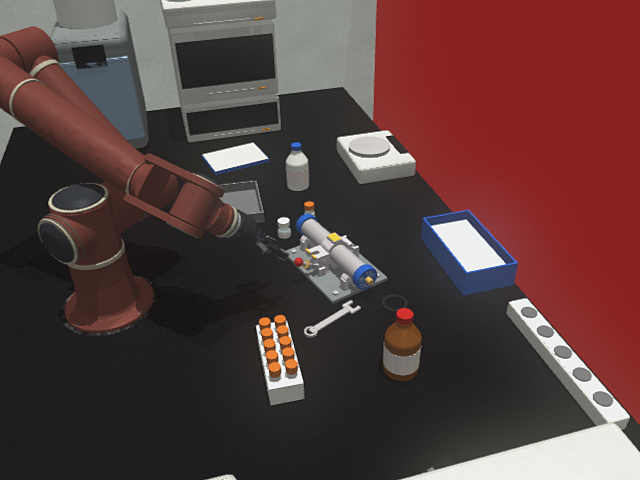

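View pics/scene20.png

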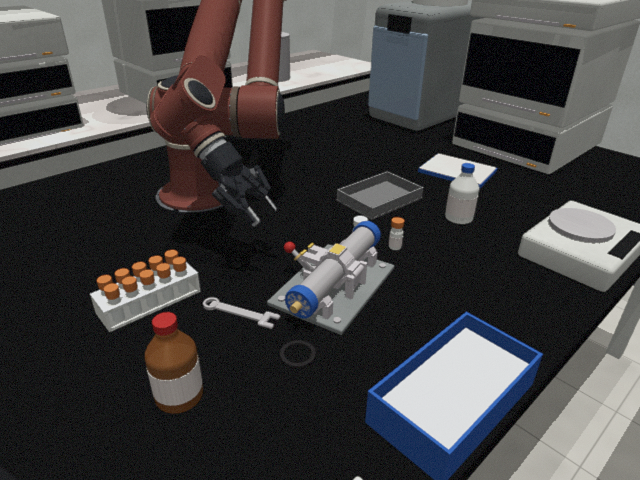

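```bash
cat >> h.py <<'E'
GO=58.0
def grasp(G,t,back=0): return (np.array(G,float)+(GO-back)*np.array([np.sin(t),0,-np.cos(t)]),t)
E
python3 - <<'E'
from h import *
from plant import sensors
k=bolt(.924,71,-3.7)[0]
shows([]); show([grasp(k,.7,70),grasp(k,.7,45),grasp(k,.7,0)]); print(sensors.state()['joint_pos'].round(3))
E
```

```text
TIP [-158.5  -14.5  126.5] lean 0.779
tcp clamp mm [-131.7  -14.5   99.4] F [-0.3  1.1 -0.4]
[]
tcp clamp mm [-131.7  -14.5   99.4] F [-0.3  1.1 -0.4]
[{"x": 1.07, "y": -0.43, "z": 0.37, "ax": -0.06, "ay": -0.91, "az": 0.01}, {"x": 2.07, "y": -0.43, "z": 0.45, "ax": -0.06, "ay": -0.91, "az": 0.01}, {"x": 3.86, "y": -0.43, "z": 0.59, "ax": -0.06, "ay": -0.91, "az": 0.01}]
[-0.787 -0.828  2.58   0.767  1.093  0.244]
```

Request:
{"name": "drive_tool", "arguments": {"series": [{"x": 0.2,"y": -0.1,"z": 0.1,"ax": 0,"ay": -0.3,"az": 0},{"x": 0.5,"y": -0.2,"z": 0.2,"ax": 0,"ay": -0.6,"az": 0},{"x": 0.8,"y": -0.3,"z": 0.3,"ax": 0,"ay": -0.9,"az": 0},{"x": 1.05,"y": -0.43,"z": 0.35,"ax": 0,"ay": -0.9,"az": 0},{"x": 1.05,"y": -0.43,"z": 0.35,"ax": 0,"ay": -0.9,"az": 0}]}}

```text
time: 9.92
tool_pos: [0.4615, -0.0557, 0.0706]
tool_rot: [0.057, 0.896, 0.133, -0.421]
contact_force: [-0.1, 0.8, 0.5]
gripper_width: 0.6
```

Run:
```python
from h import *
from plant import sensors,cams
k=bolt(.924,71,-3.7)[0]
shows([]); show([grasp(k,.7,70),grasp(k,.7,45),grasp(k,.7,0)]); print(sensors.state()['joint_pos'].round(3))
f=cams.grab_frame('wrist'); i=f['img']; cv2.imwrite('pics/w21.png',i)
print(proj(*cam(f),c2w(p,k)))
```

```text
TIP [-143.2    2.7   99.8] lean 0.694
tcp clamp mm [-118.9    3.2   70.6] F [-0.1  0.8  0.5]
[]
tcp clamp mm [-118.9    3.2   70.6] F [-0.1  0.8  0.5]
[{"x": -0.12, "y": 0.28, "z": -0.07, "ax": -0.01, "ay": 0.07, "az": 0.15}, {"x": 0.88, "y": 0.29, "z": -0.08, "ax": -0.01, "ay": 0.07, "az": 0.15}, {"x": 2.68, "y": 0.31, "z": -0.09, "ax": -0.01, "ay": 0.07, "az": 0.15}]
[-0.66  -0.724  2.548  0.678  0.992  0.338]
[[336.64737    271.96874816]]
```

View pics/w21.png

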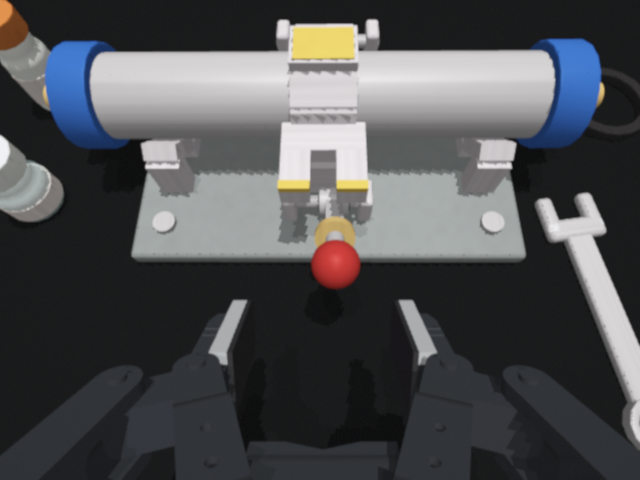

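Request:
{"name": "drive_tool", "arguments": {"series": [{"x": 0.3,"y": 0.15,"z": -0.1,"ax": 0,"ay": 0,"az": 0.1},{"x": 0.7,"y": 0.29,"z": -0.15,"ax": 0,"ay": 0,"az": 0.15},{"x": 1.2,"y": 0.3,"z": -0.2,"ax": 0,"ay": 0,"az": 0.15},{"x": 1.6,"y": 0.3,"z": -0.2,"ax": 0,"ay": 0,"az": 0.15},{"x": 1.6,"y": 0.3,"z": -0.2,"ax": 0,"ay": 0,"az": 0.15}]}}

```text
time: 10.38
tool_pos: [0.4918, -0.0557, 0.0436]
tool_rot: [0.06, 0.897, 0.126, -0.42]
contact_force: [-0.2, -1.2, -0.9]
gripper_width: 0.597
```

Run:
```python
from h import *
from plant import sensors,cams
k=bolt(.924,71,-3.7)[0]
f=cams.grab_frame('wrist');shows([]); show([grasp(k,.7,20),grasp(k,.7,0)]); print(sensors.state()['joint_pos'].round(3))
f=cams.grab_frame('wrist'); i=f['img']; cv2.imwrite('pics/w22.png',i)
print(proj(*cam(f),c2w(p,k)))
```

```text
TIP [-114.3   -5.3   73.5] lean 0.696
tcp clamp mm [-89.9  -5.5  44.3] F [-0.3 -0.2 -0.8]
[]
tcp clamp mm [-89.9  -5.5  44.3] F [-0.3 -0.2 -0.8]
[{"x": 0.33, "y": -0.07, "z": 0.14, "ax": -0.01, "ay": 0.04, "az": -0.04}, {"x": 1.13, "y": -0.07, "z": 0.13, "ax": -0.01, "ay": 0.04, "az": -0.04}]
[-0.591 -0.541  2.498  0.723  0.832  0.296]
[[317.97254629 320.79198734]]
```

View pics/w22.png

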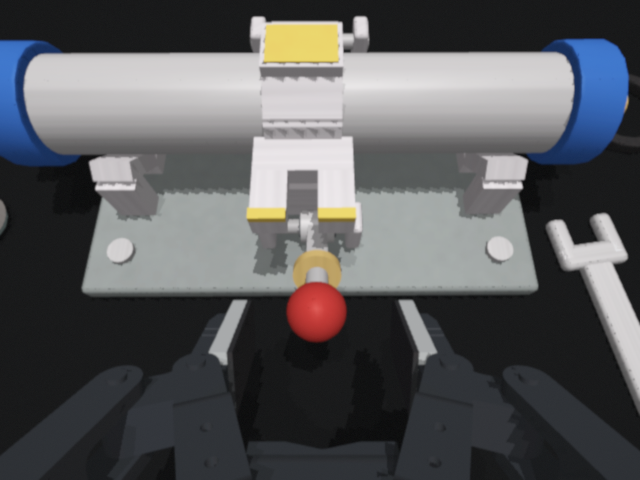

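Request:
{"name": "drive_tool", "arguments": {"series": [{"x": 0.3,"y": -0.05,"z": 0.1,"ax": 0,"ay": 0,"az": 0},{"x": 0.6,"y": -0.09,"z": 0.14,"ax": 0,"ay": 0,"az": 0},{"x": 0.9,"y": -0.09,"z": 0.14,"ax": 0,"ay": 0,"az": 0},{"x": 1.15,"y": -0.09,"z": 0.14,"ax": 0,"ay": 0,"az": 0},{"x": 1.15,"y": -0.09,"z": 0.14,"ax": 0,"ay": 0,"az": 0}]}}

```text
time: 10.9
tool_pos: [0.5069, -0.0504, 0.0212]
tool_rot: [0.06, 0.898, 0.125, -0.418]
contact_force: [-1.2, 0.8, -0.1]
gripper_width: 0.6
```

Run:
```python
from h import *
from plant import sensors,cams
k=bolt(.924,71,-3.7)[0]
f=cams.grab_frame('wrist');shows([]); show([grasp(k,.7,0)]); print(sensors.state()['joint_pos'].round(3))
f=cams.grab_frame('wrist'); i=f['img']; cv2.imwrite('pics/w23.png',i)
print(proj(*cam(f),c2w(p,k)))
g=cams.grab_frame('side'); cv2.imwrite(f'pics/side23.png',cv2.resize(g['img'][205:305,260:370],None,fx=7,fy=6,interpolation=cv2.INTER_CUBIC))
```

```text
TIP [-98.3  -4.2  50.7] lean 0.698
tcp clamp mm [-73.8  -4.5  21.6] F [-0.2 -0.7  0.4]
[]
tcp clamp mm [-73.8  -4.5  21.6] F [-0.2 -0.7  0.4]
[{"x": 0.02, "y": -0.03, "z": 0.04, "ax": -0.0, "ay": 0.02, "az": -0.07}]
[-0.55  -0.43   2.475  0.775  0.739  0.248]
[[321.00269426 354.82731831]]
```

View pics/w23.png

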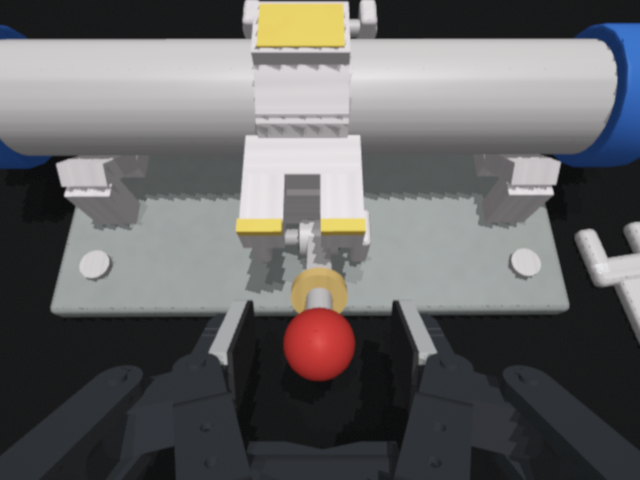

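View pics/side23.png

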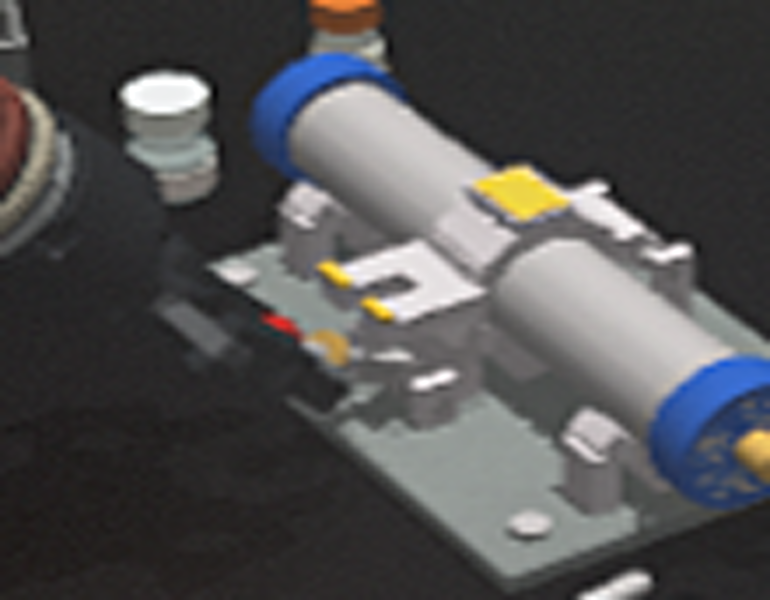

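Request:
{"name": "drive_tool", "arguments": {"series": [{"x": 0,"y": -0.04,"z": 0,"ax": 0,"ay": 0,"az": 0},{"x": 0,"y": -0.04,"z": 0,"ax": 0,"ay": 0,"az": 0},{"x": 0,"y": -0.04,"z": 0,"ax": 0,"ay": 0,"az": 0},{"x": 0,"y": -0.04,"z": 0,"ax": 0,"ay": 0,"az": 0}], "hand": 0}}

```text
time: 11.38
tool_pos: [0.5069, -0.0499, 0.022]
tool_rot: [0.061, 0.898, 0.124, -0.418]
contact_force: [-7.0, -1.5, 5.2]
gripper_width: 0.252
```

Run:
```python
from h import *
from plant import sensors,cams
f=cams.grab_frame('wrist'); i=f['img']; cv2.imwrite('pics/w24.png',i); shows([])
g=cams.grab_frame('side'); cv2.imwrite(f'pics/side24.png',cv2.resize(g['img'][205:305,260:370],None,fx=7,fy=6,interpolation=cv2.INTER_CUBIC))
```

```text
TIP [-98.1  -3.6  51.1] lean 0.699
tcp clamp mm [-73.7  -3.9  22. ] F [-8.5 -1.   6.9]
[]
```

View pics/w24.png

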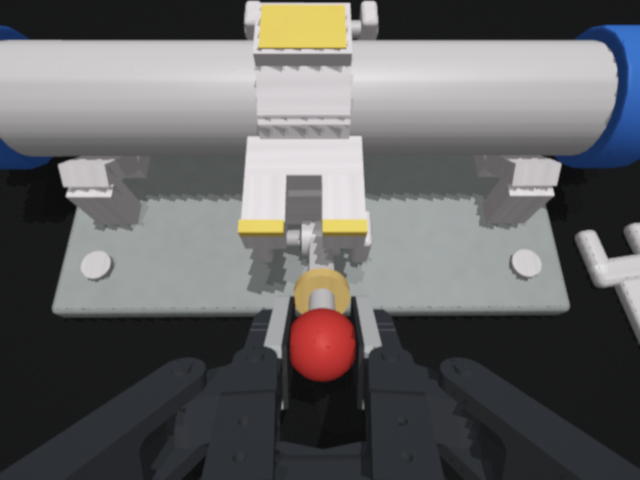

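```bash
cat >> h.py <<'E'
TCP0=np.array([-73.7,-3.9,22.0]); TH0=.924; L0=.699
def sw(th,draw,y=-3.9):
    d=TH0-th; v=TCP0-[-55,0,22]; c,s=np.cos(d),np.sin(d)
    # rotate toward upright: vector (x,z) clockwise by d
    x=c*v[0]+s*v[2]; z=-s*v[0]+c*v[2]
    u=np.array([-np.sin(th),np.cos(th)])
    return (np.array([-55+x+draw*u[0],y,22+z+draw*u[1]]),L0-d)
E
python3 - <<'E'
from h import *
show([sw(.924,d) for d in(0,3,6,9,12,15,17)])
E
```

```text
tcp clamp mm [-73.7  -3.9  22. ] F [-7.2 -0.7  5.9]
[{"x": 0.0, "y": 0.0, "z": 0.0, "ax": 0.01, "ay": 0.0, "az": -0.08}, {"x": -0.12, "y": 0.0, "z": 0.03, "ax": 0.01, "ay": 0.0, "az": -0.08}, {"x": -0.23, "y": 0.0, "z": 0.06, "ax": 0.01, "ay": 0.0, "az": -0.08}, {"x": -0.35, "y": 0.0, "z": 0.08, "ax": 0.01, "ay": 0.0, "az": -0.08}, {"x": -0.47, "y": 0.0, "z": 0.11, "ax": 0.01, "ay": 0.0, "az": -0.08}, {"x": -0.58, "y": 0.0, "z": 0.14, "ax": 0.01, "ay": 0.0, "az": -0.08}, {"x": -0.66, "y": 0.01, "z": 0.15, "ax": 0.01, "ay": 0.0, "az": -0.08}]
```

Request:
{"name": "drive_tool", "arguments": {"series": [{"x": -0.12,"y": 0,"z": 0.03,"ax": 0,"ay": 0,"az": 0},{"x": -0.25,"y": 0,"z": 0.06,"ax": 0,"ay": 0,"az": 0},{"x": -0.38,"y": 0,"z": 0.09,"ax": 0,"ay": 0,"az": 0},{"x": -0.52,"y": 0,"z": 0.12,"ax": 0,"ay": 0,"az": 0},{"x": -0.62,"y": 0,"z": 0.15,"ax": 0,"ay": 0,"az": 0}]}}

```text
time: 11.9
tool_pos: [0.4944, -0.0529, 0.0311]
tool_rot: [0.06, 0.898, 0.124, -0.418]
contact_force: [8.8, 2.0, -6.4]
gripper_width: 0.243
```

Run:
```python
from h import *
from plant import sensors,cams
f=cams.grab_frame('wrist'); f=cams.grab_frame('wrist'); i=f['img']; cv2.imwrite('pics/w25.png',i); show([sw(.924,d) for d in(12,14.5,16)])
g=cams.grab_frame('side'); cv2.imwrite(f'pics/side25.png',cv2.resize(g['img'][205:305,260:370],None,fx=7,fy=6,interpolation=cv2.INTER_CUBIC))
```

```text
tcp clamp mm [-86.6  -3.3  31.1] F [ 8.8  2.5 -6.3]
[{"x": 0.14, "y": 0.02, "z": -0.05, "ax": -0.01, "ay": -0.01, "az": -0.08}, {"x": 0.04, "y": 0.02, "z": -0.03, "ax": -0.01, "ay": -0.01, "az": -0.08}, {"x": -0.01, "y": 0.02, "z": -0.02, "ax": -0.01, "ay": -0.01, "az": -0.08}]
```

View pics/w25.png

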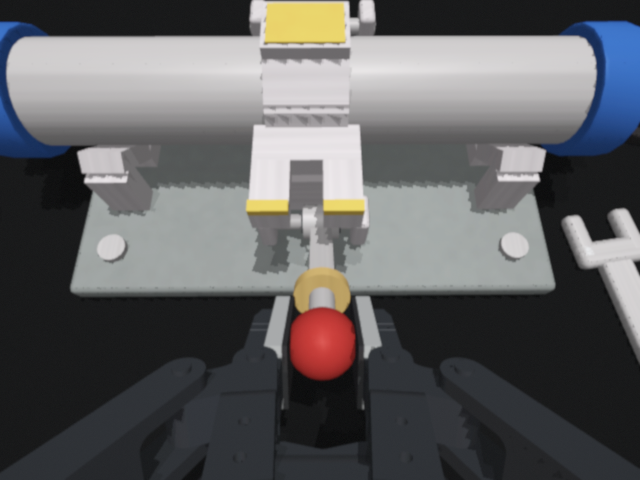

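View pics/side25.png

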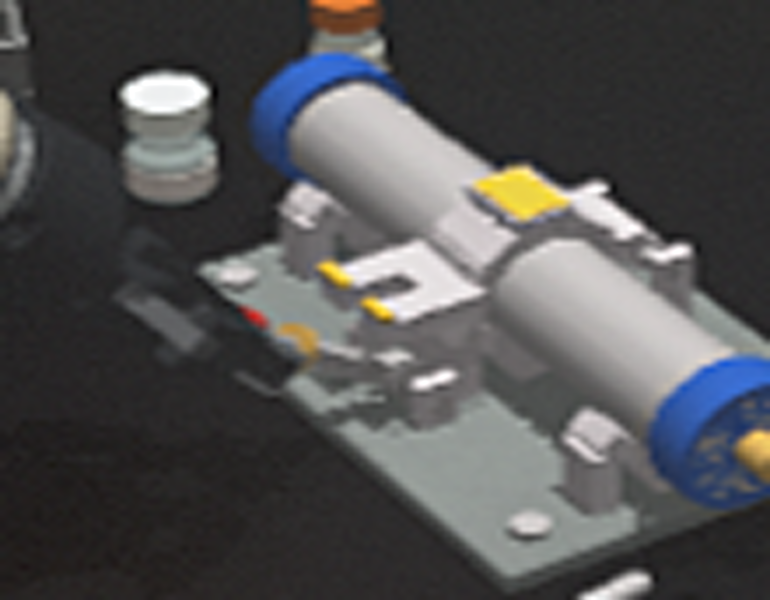

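Run:
```python
from h import *
show([sw(th,15.5,-3.3) for th in(.88,.84,.80,.76,.72)])
```

```text
tcp clamp mm [-86.5  -3.3  31. ] F [ 9.5  1.7 -6.5]
[{"x": -0.03, "y": 0.0, "z": -0.07, "ax": -0.01, "ay": -0.51, "az": -0.08}, {"x": -0.05, "y": 0.0, "z": -0.12, "ax": -0.01, "ay": -0.97, "az": -0.08}, {"x": -0.08, "y": 0.0, "z": -0.16, "ax": -0.01, "ay": -1.43, "az": -0.08}, {"x": -0.1, "y": 0.0, "z": -0.21, "ax": -0.01, "ay": -1.89, "az": -0.08}, {"x": -0.12, "y": 0.0, "z": -0.26, "ax": -0.02, "ay": -2.34, "az": -0.08}]
```

Request:
{"name": "drive_tool", "arguments": {"series": [{"x": -0.03,"y": 0,"z": -0.07,"ax": 0,"ay": -0.5,"az": 0},{"x": -0.05,"y": 0,"z": -0.12,"ax": 0,"ay": -1,"az": 0},{"x": -0.08,"y": 0,"z": -0.16,"ax": 0,"ay": -1.4,"az": 0},{"x": -0.1,"y": 0,"z": -0.21,"ax": 0,"ay": -1.9,"az": 0},{"x": -0.12,"y": 0,"z": -0.26,"ax": 0,"ay": -2.3,"az": 0}]}}

```text
time: 12.47
tool_pos: [0.4964, -0.0515, 0.0362]
tool_rot: [0.072, 0.851, 0.118, -0.507]
contact_force: [6.2, 1.1, -8.0]
gripper_width: 0.238
```

Run:
```python
from h import *
from plant import sensors,cams
f=cams.grab_frame('wrist'); f=cams.grab_frame('wrist'); i=f['img']; cv2.imwrite('pics/w26.png',i); shows([]);show([sw(.72,15.5,-3.3),sw(.72,15.5,2.5)])
print(sensors.state()['joint_pos'].round(2))
```

```text
TIP [-101.3   -2.6   70.6] lean 0.497
tcp clamp mm [-83.2  -2.8  37.2] F [ 6.6  1.5 -8. ]
[]
tcp clamp mm [-83.2  -2.8  37.2] F [ 6.6  1.5 -8. ]
[{"x": -0.02, "y": 0.02, "z": 0.01, "ax": -0.01, "ay": -0.02, "az": -0.07}, {"x": -0.02, "y": -0.21, "z": 0.01, "ax": -0.01, "ay": -0.02, "az": -0.07}]
[-0.46 -0.42  2.37  0.43  0.86  0.6 ]
```

View pics/w26.png

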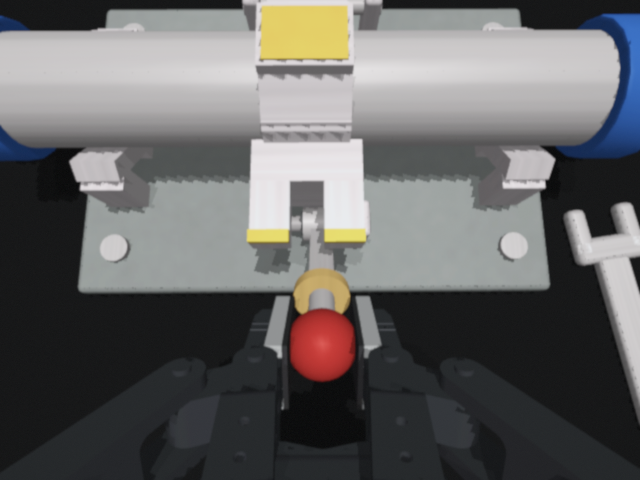

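Request:
{"name": "drive_tool", "arguments": {"series": [{"x": 0,"y": -0.06,"z": 0,"ax": 0,"ay": 0,"az": 0},{"x": 0,"y": -0.12,"z": 0,"ax": 0,"ay": 0,"az": 0},{"x": 0,"y": -0.18,"z": 0,"ax": 0,"ay": 0,"az": 0},{"x": 0,"y": -0.24,"z": 0,"ax": 0,"ay": 0,"az": 0},{"x": 0,"y": -0.24,"z": 0,"ax": 0,"ay": 0,"az": 0}]}}

```text
time: 12.98
tool_pos: [0.4952, -0.0458, 0.0365]
tool_rot: [0.072, 0.851, 0.118, -0.506]
contact_force: [7.7, 3.0, -7.9]
gripper_width: 0.24
```

Run:
```python
from h import *
from plant import sensors,cams
f=cams.grab_frame('wrist'); f=cams.grab_frame('wrist'); i=f['img']; cv2.imwrite('pics/w27.png',cv2.resize(i[130:400,220:420],None,fx=4,fy=2.2)); cv2.imwrite('pics/w27f.png',i)
y=3.2
shows([]);show([sw(t,15.5,y) for t in(.72,.68,.64,.60,.56,.52)])
```

```text
TIP [-101.9    3.6   69.9] lean 0.498
tcp clamp mm [-83.8   3.4  36.5] F [ 7.7  2.6 -9.1]
[]
tcp clamp mm [-83.8   3.4  36.5] F [ 7.7  2.6 -9.1]
[{"x": -0.03, "y": 0.01, "z": -0.03, "ax": -0.03, "ay": -0.03, "az": -0.07}, {"x": -0.06, "y": 0.01, "z": -0.07, "ax": -0.03, "ay": -0.49, "az": -0.06}, {"x": -0.08, "y": 0.01, "z": -0.12, "ax": -0.03, "ay": -0.95, "az": -0.06}, {"x": -0.1, "y": 0.01, "z": -0.16, "ax": -0.03, "ay": -1.41, "az": -0.06}, {"x": -0.13, "y": 0.01, "z": -0.21, "ax": -0.03, "ay": -1.87, "az": -0.06}, {"x": -0.15, "y": 0.01, "z": -0.26, "ax": -0.03, "ay": -2.32, "az": -0.06}]
```

View pics/w27.png

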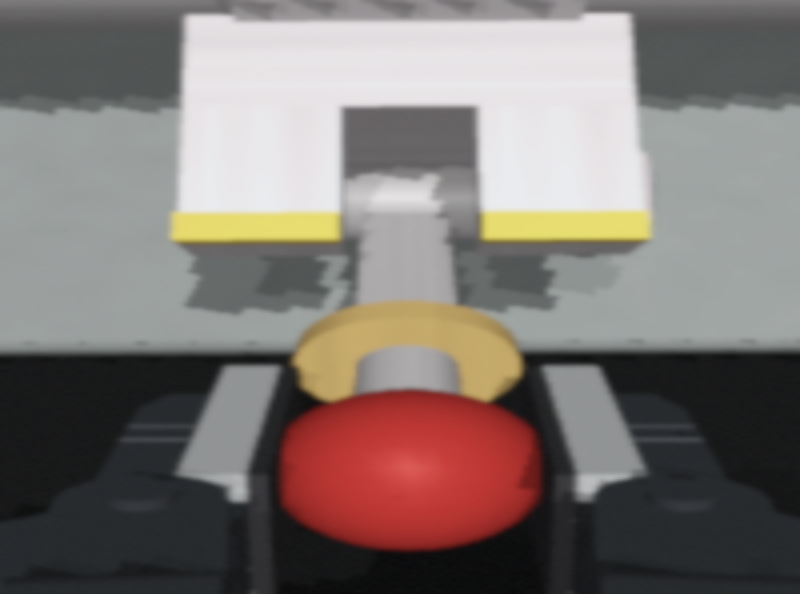

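Request:
{"name": "drive_tool", "arguments": {"series": [{"x": -0.05,"y": 0.01,"z": -0.07,"ax": 0,"ay": -0.5,"az": 0},{"x": -0.07,"y": 0.01,"z": -0.12,"ax": 0,"ay": -0.95,"az": 0},{"x": -0.09,"y": 0.01,"z": -0.16,"ax": 0,"ay": -1.4,"az": 0},{"x": -0.11,"y": 0.01,"z": -0.21,"ax": 0,"ay": -1.9,"az": 0},{"x": -0.13,"y": 0.01,"z": -0.26,"ax": 0,"ay": -2.3,"az": 0}]}}

```text
time: 13.5
tool_pos: [0.4984, -0.0448, 0.0416]
tool_rot: [0.084, 0.795, 0.11, -0.59]
contact_force: [3.9, 1.2, -9.0]
gripper_width: 0.246
```

Run:
```python
from h import *
from plant import sensors,cams
f=cams.grab_frame('wrist'); f=cams.grab_frame('wrist'); i=f['img']; cv2.imwrite('pics/w28.png',cv2.resize(i[130:400,220:420],None,fx=4,fy=2.2))
g=cams.grab_frame('side'); cv2.imwrite(f'pics/side28.png',cv2.resize(g['img'][205:305,260:370],None,fx=7,fy=6,interpolation=cv2.INTER_CUBIC))
y=3.4
shows([]);show([sw(t,15.5,y) for t in(.52,.46,.40,.34,.28,.22,.16)])
```

```text
TIP [-90.7   3.4  78.3] lean 0.296
tcp clamp mm [-79.6   3.2  42. ] F [ 6.2  1.8 -7.9]
[]
tcp clamp mm [-79.6   3.2  42. ] F [ 6.2  1.8 -7.9]
[{"x": -0.04, "y": -0.01, "z": 0.0, "ax": -0.03, "ay": -0.01, "az": -0.06}, {"x": -0.07, "y": -0.01, "z": -0.06, "ax": -0.03, "ay": -0.7, "az": -0.06}, {"x": -0.11, "y": -0.01, "z": -0.13, "ax": -0.03, "ay": -1.39, "az": -0.06}, {"x": -0.14, "y": -0.01, "z": -0.2, "ax": -0.04, "ay": -2.07, "az": -0.05}, {"x": -0.17, "y": -0.01, "z": -0.28, "ax": -0.04, "ay": -2.76, "az": -0.05}, {"x": -0.2, "y": -0.01, "z": -0.35, "ax": -0.04, "ay": -3.45, "az": -0.05}, {"x": -0.21, "y": -0.01, "z": -0.42, "ax": -0.04, "ay": -4.14, "az": -0.05}]
```

View pics/w28.png

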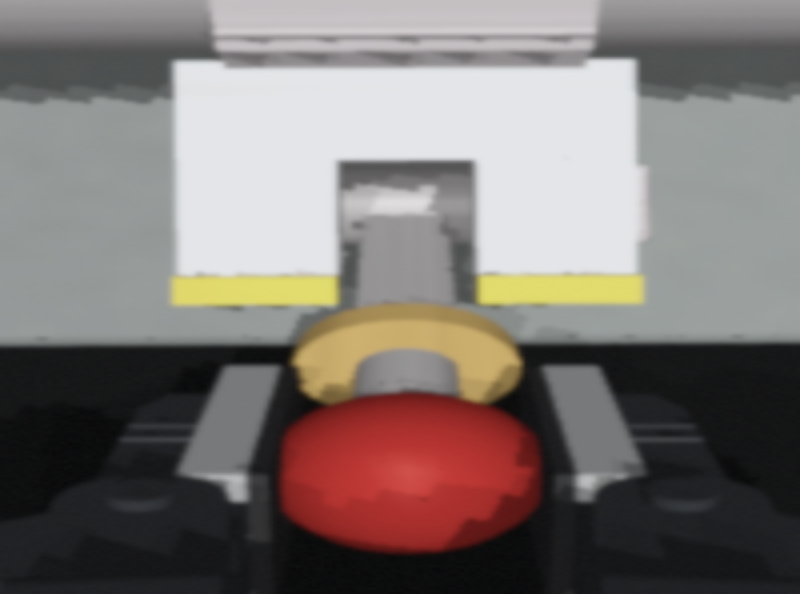

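View pics/side28.png

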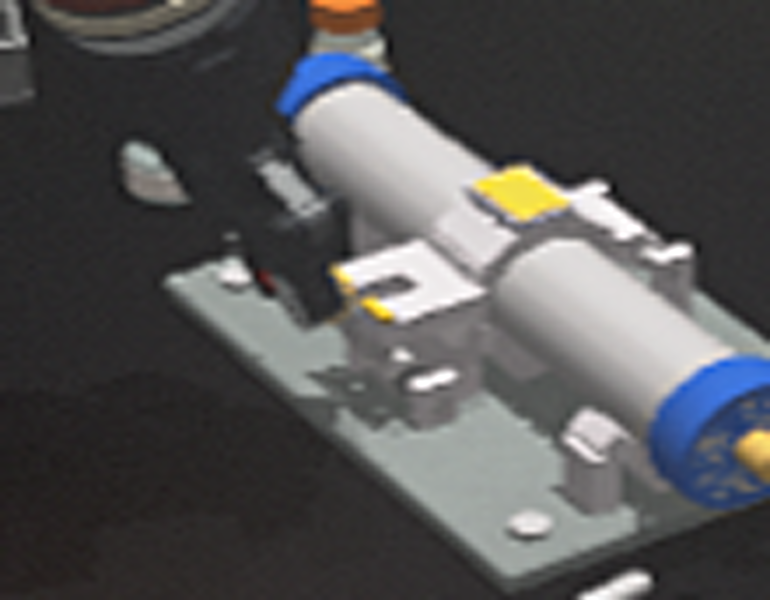

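Request:
{"name": "drive_tool", "arguments": {"series": [{"x": -0.07,"y": 0,"z": -0.06,"ax": 0,"ay": -0.7,"az": 0},{"x": -0.11,"y": 0,"z": -0.13,"ax": 0,"ay": -1.4,"az": 0},{"x": -0.14,"y": 0,"z": -0.2,"ax": 0,"ay": -2.1,"az": 0},{"x": -0.17,"y": 0,"z": -0.28,"ax": 0,"ay": -2.8,"az": 0},{"x": -0.17,"y": 0,"z": -0.28,"ax": 0,"ay": -2.8,"az": 0}]}}

```text
time: 14.07
tool_pos: [0.5051, -0.0432, 0.048]
tool_rot: [0.097, 0.718, 0.099, -0.682]
contact_force: [2.9, -0.5, -8.6]
gripper_width: 0.248
```

Run:
```python
from h import *
from plant import sensors,cams
f=cams.grab_frame('wrist'); f=cams.grab_frame('wrist'); i=f['img']; cv2.imwrite('pics/w29.png',cv2.resize(i[130:400,220:420],None,fx=4,fy=2.2))
g=cams.grab_frame('side'); cv2.imwrite(f'pics/side29.png',cv2.resize(g['img'][205:305,260:370],None,fx=7,fy=6,interpolation=cv2.INTER_CUBIC))
y=3.2
shows([]);show([sw(t,15.5,y) for t in(.28,.22,.16,.1,.05,0,-.04)])
```

```text
TIP [-76.6   3.3  85.7] lean 0.052
tcp clamp mm [-74.6   3.2  47.8] F [  3.8   2.  -10.8]
[]
tcp clamp mm [-74.6   3.2  47.8] F [  3.8   2.  -10.8]
[{"x": -0.01, "y": -0.0, "z": -0.02, "ax": -0.05, "ay": 0.03, "az": -0.04}, {"x": -0.05, "y": -0.0, "z": -0.08, "ax": -0.05, "ay": -0.66, "az": -0.04}, {"x": -0.09, "y": -0.0, "z": -0.15, "ax": -0.05, "ay": -1.34, "az": -0.04}, {"x": -0.12, "y": -0.0, "z": -0.22, "ax": -0.05, "ay": -2.03, "az": -0.04}, {"x": -0.15, "y": -0.0, "z": -0.28, "ax": -0.05, "ay": -2.6, "az": -0.04}, {"x": -0.17, "y": -0.0, "z": -0.34, "ax": -0.05, "ay": -3.18, "az": -0.04}, {"x": -0.18, "y": -0.0, "z": -0.39, "ax": -0.05, "ay": -3.63, "az": -0.04}]
```

View pics/w29.png

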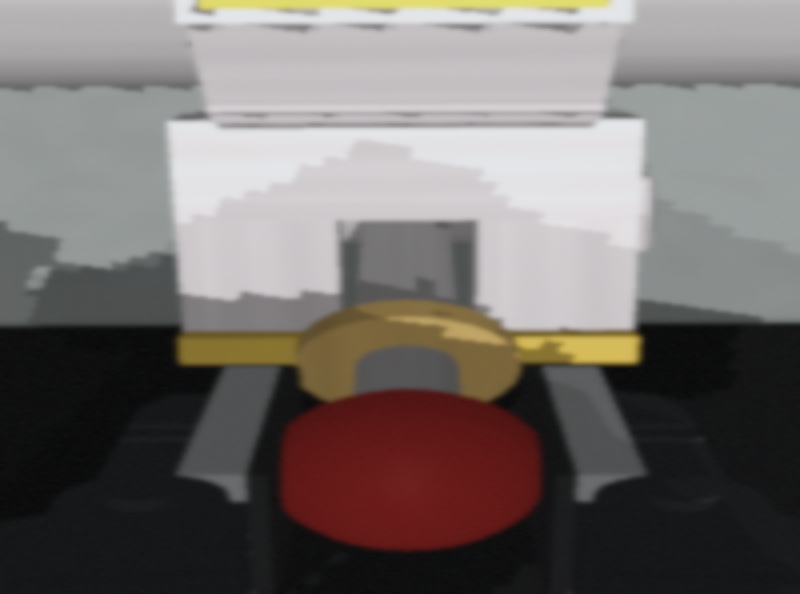

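View pics/side29.png

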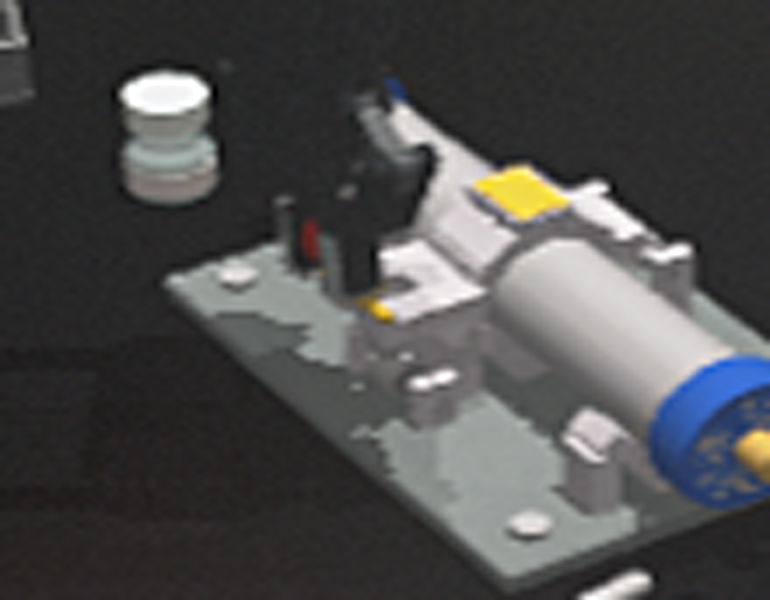

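Request:
{"name": "drive_tool", "arguments": {"series": [{"x": -0.05,"y": 0,"z": -0.08,"ax": 0,"ay": -0.65,"az": 0},{"x": -0.08,"y": 0,"z": -0.15,"ax": 0,"ay": -1.3,"az": 0},{"x": -0.11,"y": 0,"z": -0.22,"ax": 0,"ay": -2,"az": 0},{"x": -0.14,"y": 0,"z": -0.28,"ax": 0,"ay": -2.6,"az": 0},{"x": -0.15,"y": 0,"z": -0.31,"ax": 0,"ay": -2.9,"az": 0}]}}

```text
time: 14.63
tool_pos: [0.5111, -0.0417, 0.0523]
tool_rot: [-0.108, -0.626, -0.086, 0.768]
contact_force: [-0.8, -0.5, -10.4]
gripper_width: 0.243
```

Run:
```python
from h import *
from plant import sensors,cams
f=cams.grab_frame('wrist'); f=cams.grab_frame('wrist'); i=f['img']; cv2.imwrite('pics/w30.png',cv2.resize(i[130:400,220:420],None,fx=4,fy=2.2))
g=cams.grab_frame('side'); cv2.imwrite(f'pics/side30.png',cv2.resize(g['img'][205:305,260:370],None,fx=7,fy=6,interpolation=cv2.INTER_CUBIC))
y=3.2
shows([]);show([sw(t,15.5,y) for t in(.05,0,-.04)])
```

```text
TIP [-59.6   3.   89.6] lean -0.201
tcp clamp mm [-67.2   2.8  52.4] F [  0.8   0.4 -11.3]
[]
tcp clamp mm [-67.2   2.8  52.4] F [  0.8   0.4 -11.3]
[{"x": 0.03, "y": -0.01, "z": 0.02, "ax": -0.06, "ay": 0.3, "az": -0.03}, {"x": -0.01, "y": -0.01, "z": -0.04, "ax": -0.06, "ay": -0.28, "az": -0.03}, {"x": -0.04, "y": -0.01, "z": -0.08, "ax": -0.06, "ay": -0.73, "az": -0.03}]
```

View pics/w30.png

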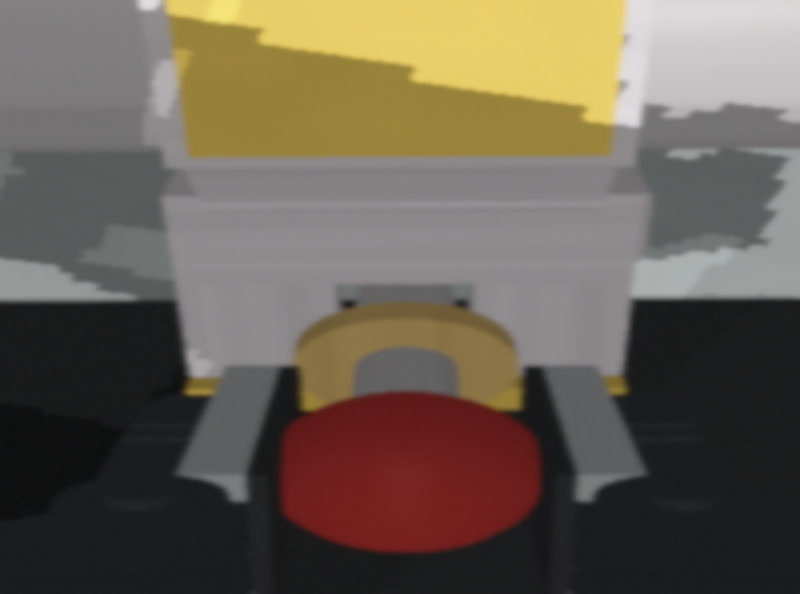

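View pics/side30.png

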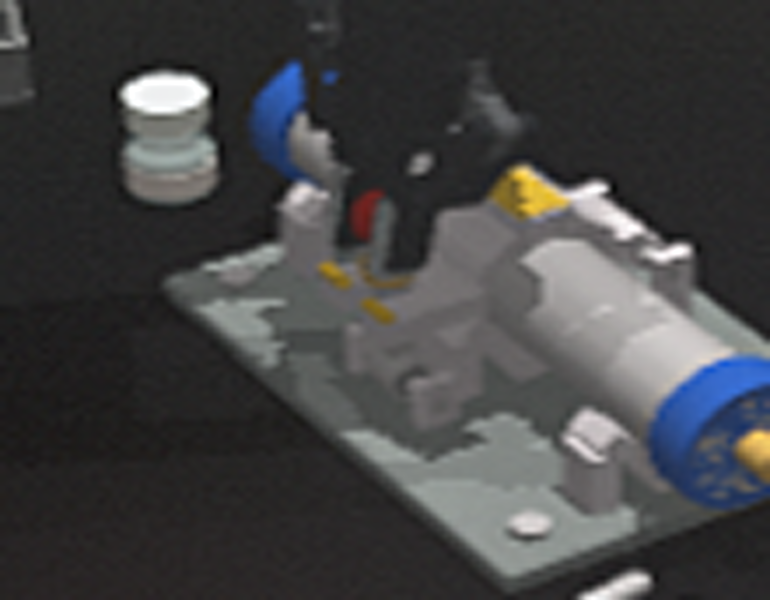

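Request:
{"name": "drive_tool", "arguments": {"series": [{"x": -0.01,"y": 0,"z": -0.04,"ax": 0,"ay": -0.3,"az": 0},{"x": -0.03,"y": 0,"z": -0.07,"ax": 0,"ay": -0.6,"az": 0},{"x": -0.03,"y": 0,"z": -0.07,"ax": 0,"ay": -0.6,"az": 0}]}}

```text
time: 15.03
tool_pos: [0.5134, -0.0415, 0.0536]
tool_rot: [-0.111, -0.605, -0.083, 0.784]
contact_force: [-3.4, -0.9, -10.0]
gripper_width: 0.244
```

Run:
```python
from h import *
from plant import sensors,cams
f=cams.grab_frame('side')
shows([]);print(sensors.state()['ft_torque'].round(2))
st=sensors.state(); print(row(st,st['tool_pos']+np.array([0,0,-.011]),qR(st['tool_rot'])))
```

```text
TIP [-55.6   2.6  90.3] lean -0.255
tcp clamp mm [-65.2   2.5  53.5] F [-3.5 -0.4 -9.9]
[]
[ 0.06 -0.16  0.08]
{'x': 0.426, 'y': -0.002, 'z': -0.111, 'ax': 0.0, 'ay': 0.0, 'az': 0.0}
```

Request:
{"name": "drive_tool", "arguments": {"series": [{"x": 0.1,"y": 0,"z": -0.025,"ax": 0,"ay": 0,"az": 0},{"x": 0.2,"y": 0,"z": -0.05,"ax": 0,"ay": 0,"az": 0},{"x": 0.3,"y": 0,"z": -0.075,"ax": 0,"ay": 0,"az": 0},{"x": 0.36,"y": 0,"z": -0.09,"ax": 0,"ay": 0,"az": 0},{"x": 0.36,"y": 0,"z": -0.09,"ax": 0,"ay": 0,"az": 0}]}}

```text
time: 15.5
tool_pos: [0.5137, -0.0416, 0.0448]
tool_rot: [-0.111, -0.606, -0.083, 0.783]
contact_force: [-3.9, -0.0, -8.2]
gripper_width: 0.247
```

Run:
```python
from h import *
from plant import sensors,cams
f=cams.grab_frame('wrist'); f=cams.grab_frame('wrist'); i=f['img']; cv2.imwrite('pics/w31.png',cv2.resize(i[130:400,220:420],None,fx=4,fy=2.2))
g=cams.grab_frame('side'); cv2.imwrite(f'pics/side31.png',cv2.resize(g['img'][205:305,260:370],None,fx=7,fy=6,interpolation=cv2.INTER_CUBIC))
shows([])
```

```text
TIP [-55.2   2.4  81.6] lean -0.253
tcp clamp mm [-64.7   2.2  44.8] F [-3.6 -0.8 -6.4]
[]
```

View pics/w31.png

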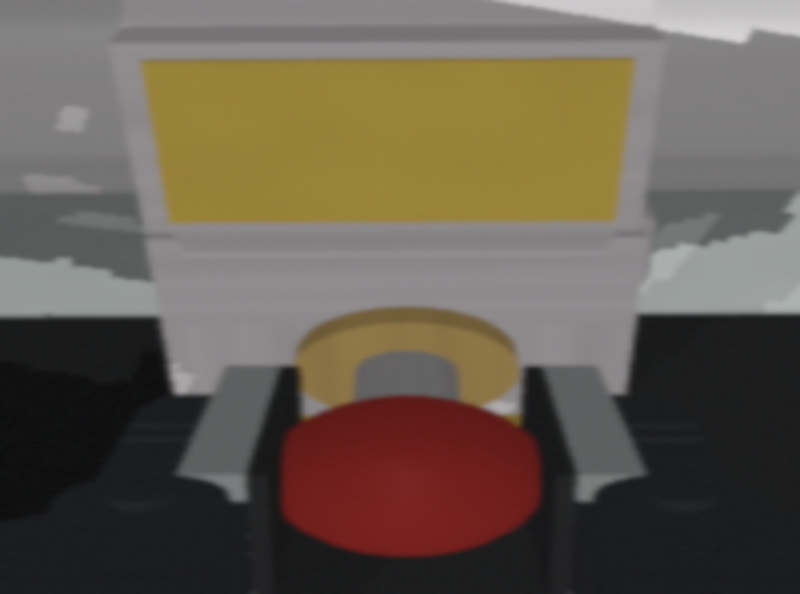

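View pics/side31.png

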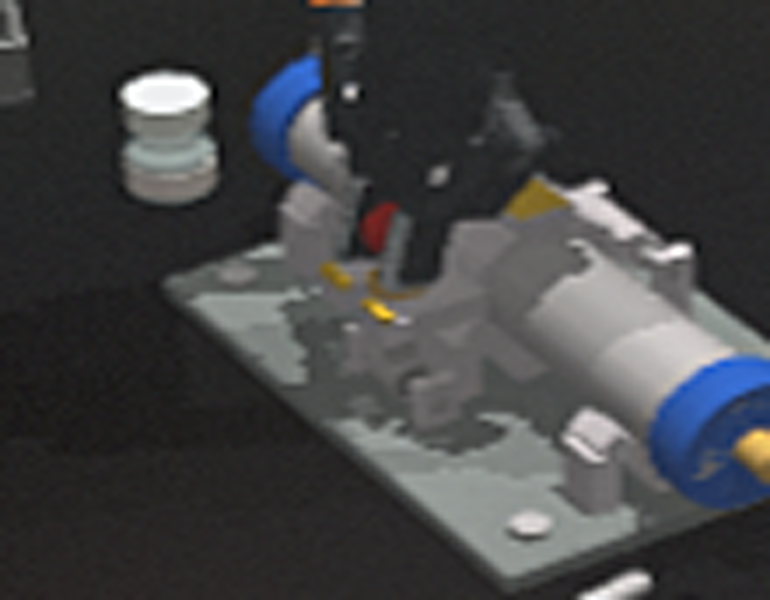

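Request:
{"name": "drive_tool", "arguments": {"series": [{"x": 0.05,"y": 0,"z": -0.01,"ax": 0,"ay": 0,"az": 0},{"x": 0.1,"y": 0,"z": -0.02,"ax": 0,"ay": 0,"az": 0},{"x": 0.1,"y": 0,"z": -0.02,"ax": 0,"ay": 0,"az": 0}]}}

```text
time: 15.9
tool_pos: [0.514, -0.0417, 0.0443]
tool_rot: [-0.111, -0.606, -0.083, 0.783]
contact_force: [-7.6, 0.6, 3.2]
gripper_width: 0.242
```

Request:
{"name": "drive_tool", "arguments": {"series": [{"x": 0,"y": 0,"z": 0.02,"ax": 0,"ay": 0,"az": 0},{"x": 0,"y": 0,"z": 0.03,"ax": 0,"ay": 0,"az": 0},{"x": 0,"y": 0,"z": 0.03,"ax": 0,"ay": 0,"az": 0},{"x": 0,"y": 0,"z": 0.03,"ax": 0,"ay": 0,"az": 0}], "hand": 0.6}}

```text
time: 16.23
tool_pos: [0.5148, -0.0419, 0.0436]
tool_rot: [-0.111, -0.608, -0.082, 0.782]
contact_force: [-0.6, 0.6, -0.4]
gripper_width: 0.601
```

Run:
```python
from h import *
from plant import sensors,cams
f=cams.grab_frame('wrist'); i=f['img']; cv2.imwrite('pics/w32.png',i)
shows([])
```

```text
TIP [-54.8   2.   80. ] lean -0.25
tcp clamp mm [-64.2   1.8  43.2] F [-0.8 -0.   0.5]
[]
```

View pics/w32.png

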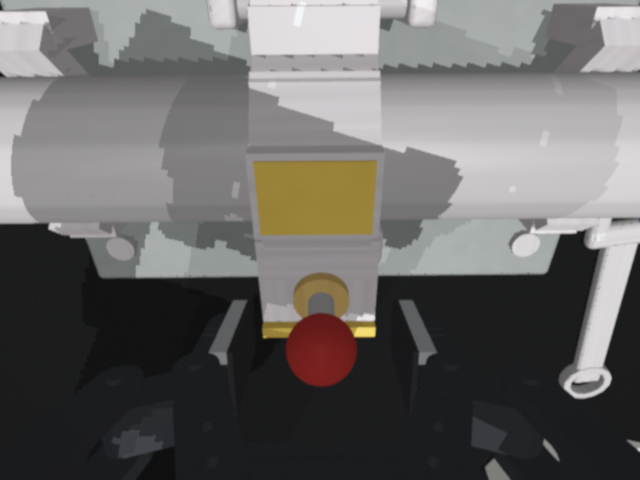

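Opened; the ball stands free midway between the pads and the collar lies on the ear behind the lips. Back away along the fingers.

Request:
{"name": "drive_tool", "arguments": {"series": [{"x": -0.4,"y": 0,"z": 0,"ax": 0,"ay": 0,"az": 0},{"x": -1.2,"y": 0,"z": 0,"ax": 0,"ay": 0,"az": 0},{"x": -2.4,"y": 0,"z": 0,"ax": 0,"ay": 0,"az": 0},{"x": -3.8,"y": 0,"z": 0,"ax": 0,"ay": 0,"az": 0},{"x": -5,"y": 0,"z": 0,"ax": 0,"ay": 0,"az": 0}]}}

```text
time: 16.7
tool_pos: [0.5438, -0.0323, 0.166]
tool_rot: [-0.111, -0.607, -0.083, 0.782]
contact_force: [0.5, -0.4, 0.0]
gripper_width: 0.599
```

Request:
{"name": "drive_tool", "arguments": {"series": [{"x": -1,"y": 0,"z": 0.5,"ax": 0,"ay": 1,"az": 0},{"x": -1.5,"y": 0,"z": 1.2,"ax": 0,"ay": 2,"az": 0},{"x": -1.5,"y": 0,"z": 2,"ax": 0,"ay": 3,"az": 0},{"x": -1.5,"y": 0,"z": 2,"ax": 0,"ay": 3,"az": 0}]}}

```text
time: 17.03
tool_pos: [0.5021, -0.0435, 0.2152]
tool_rot: [0.099, 0.706, 0.095, -0.695]
contact_force: [0.2, 0.2, -0.7]
gripper_width: 0.597
```

Run:
```python
from h import *
from plant import sensors,cams
shows([])
f=cams.grab_frame('wrist'); i=f['img']; cv2.imwrite('pics/w33.png',i)
for n,b in(('side',(195,295,270,400)),('scene',(205,335,250,410))):
  g=cams.grab_frame(n); cv2.imwrite(f'pics/{n}33.png',cv2.resize(g['img'][b[0]:b[1],b[2]:b[3]],None,fx=4.9,fy=4.5,interpolation=cv2.INTER_CUBIC))
  K=cam(g); print(n,[((proj(*K,c2w(p,bolt(t,75,2.8)))[0]-[b[2],b[0]])*[4.9,4.5]).round() for t in(0,.1)],[((proj(*K,c2w(p,bolt(0,71+d,2.8)))[0]-[b[2],b[0]])*[4.9,4.5]).round() for d in(0,8,15)])
```

```text
TIP [-77.    4.  253.2] lean 0.015
tcp clamp mm [-76.5   3.6 215.2] F [ 0.2  0.2 -0.7]
[]
side [array([222., 215.]), array([210., 220.])] [array([223., 221.]), array([222., 210.]), array([222., 199.])]
scene [array([305., 154.]), array([290., 150.])] [array([305., 161.]), array([305., 146.]), array([305., 133.])]
```

View pics/w33.png

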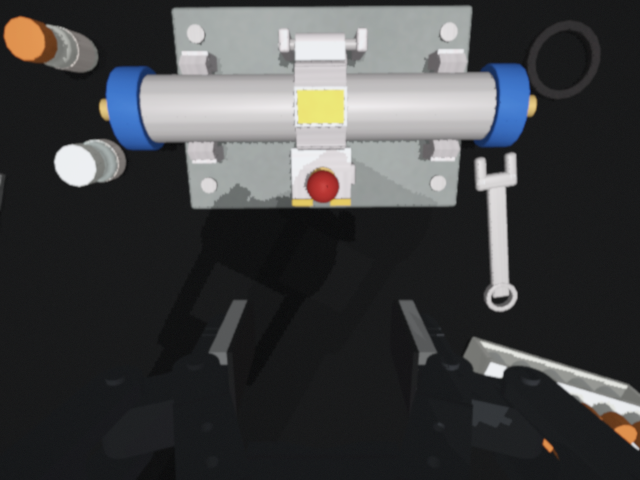

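View pics/side33.png

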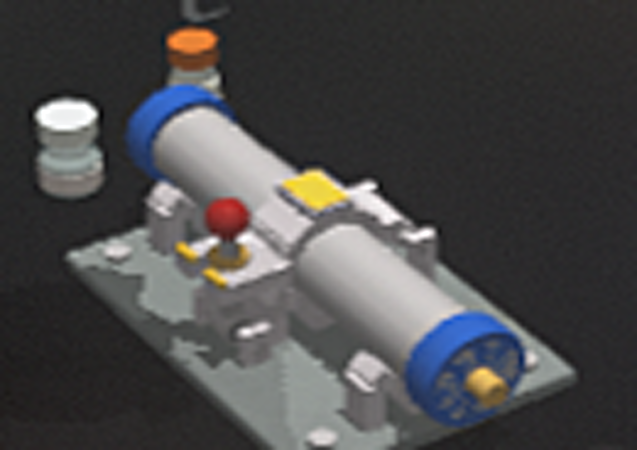

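View pics/scene33.png

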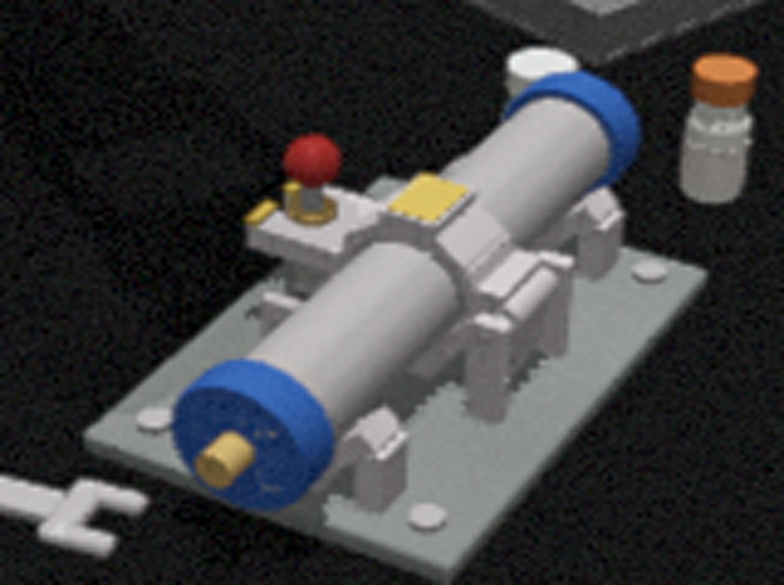

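Run:
```python
from plant import workorder,sensors
s=sensors.state(); print(s['time'],s['joint_vel'].round(2),s['contact_force'].round(1)); print(workorder.job_done())
```

```text
17.1833 [ 0.01  0.06 -0.02 -0.   -0.    0.  ] [ 0.3 -0.9 -0.5]
the job is handed in; nothing more can be done
None
```

I closed the hinged half over the tube and pressed it home on the crown with about 21 N. I then drew the bolt about 15 to 16 mm, moved it about 6 mm sideways into line with the slot, swung it upright and let it drop in. I let go and handed the job in at about 17 s.

**Last checks:** The final side and scene pictures show the half home and the bolt upright, within about a pixel of where it should project. The brass collar lies flat on the ear behind the lips. The tube and the bystanders in the final pictures look where they were, and the gripper was clear of everything with about 0 N on the wrist.

**What disagreed or went wrong:**
- **Finger length:** The real fingertips sit about 38 to 41 mm behind the reported TCP, by the pictures and by contact. My first pushes therefore landed on the ear instead of the crown, and once pressed on the ends of the ear's tines with up to about 31 N. I corrected for this offset afterwards.
- **Joint limit:** While leaning out towards the knob, joint 3 ran up to its limit, reading 2.585 against a listed 2.58. One reading of about 111 N on the wrist came with it, under the 120 N limit. I backed off and gripped the knob with less lean. I cannot tell whether the judge counts that as passing the joint's range.
- **Wrist camera:** It put raised parts about 4 to 7 pixels off its own prediction. I judged the half to be home from the side and scene views and from the hard stop I felt.

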